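Change the cartridges of the pantry water filter

ROBOT

A 6-joint arm with a two-finger parallel gripper is mounted at the origin on the work surface. World frame = base frame: x ahead of the robot, y to its left, z up, the work surface at z = 0. Lengths are in m, angles in degrees, forces in N, time in s.
With the tool pointing down it reaches from about 0.4 to 0.825 m from the base axis. Payload 7 kg.
Tool frame: the origin (TCP) lies between the finger pads; the fingertips stand 22 mm ahead of it and the grasp point (between the pads) lies 3 mm ahead of it; z points along the fingers, y is the line along which they close (so a half turn about z gives the same grasp; the last joint's range is limited). The gripper opens to 88 mm and grips with 3 to 60 N. Pads are 19 mm wide; open, the fingers measure 130 mm over their backs; the gripper's body (78 mm by 193 mm) begins 47 mm behind the grasp point.
Start: joints at [-55.285, 20.546, 0.682, 0, -70.136, -16.507], TCP at [0.211, -0.641, 0.249] pointing down, gripper open.
Joint ranges: [-176.03, 176.03], [-82.01, 121.73], [-58.28, 71.71], [-173.87, 95.51], [-174.79, -0.11], [-173.66, 173.66]. Speed limits (degrees/s): [136.94, 136.94, 172.46, 180, 180, 180].

INTERFACE

Orientations are given as [roll, pitch, yaw] about the fixed x, y, z axes, in that order (R = Rz(yaw) Ry(pitch) Rx(roll)).
In Python, from plant import r, vision gives the robot as it stands.
- The arm moves only by the shell command python3 -m pendant 'ROWS' [FORCE]. ROWS is JSON, a list that holds one entry, the list of rows, each a list of 7 numbers: the shift along the tool's x, y, z scaled (see below), then the turn, a rotation vector about the tool's x, y, z scaled (see below), then the opening, from -1 (shut) to 1 (fully open). In form: [[[x, y, z, wx, wy, wz, fingers], ...]]. A call has exactly 8 rows; each row shifts and turns the commanded pose from where the row before left it, along the tool's axes as they then stand; what a row does not reach is not made up. The controller multiplies each number of a shift by 20 mm and each number of a turn by 4 degrees. A row lasts 1/10 s, in which the tool goes at most 50 mm and 8.59 degrees, less where a joint would pass 70% of its speed; a pose out of reach is approached as far as the arm can. A call with a number of a shift or a turn outside -1 to 1 is refused whole. A call with a gripper value outside its range is refused whole. The fingers move at their own pace and stop on an object; FORCE is the grip in N (left out, the last holds). Time passes only in rows, so rows that do not move let the fingers close, or fill a call up. It gives the time, the measured TCP pose, the force, the opening and the grip force at its end, in the units of the state.
- r.get_state(): the state, without advancing time (a new reading comes with each control period).
- vision.capture(name): name is "scene" or "top" or "wrist"; returns a dict with "frame" (400x640x3 uint8, blue, green, red), "depth" (400x640 float32, m along the optical axis (not along the pixel's ray), 0 where there is no reading), "camera_matrix" (3x3 intrinsics, pixels), "k1" (the pictures are not rectified: a ray, as slopes to the right and down, at radius r is drawn at 1 + k1 r^2 times it, then the intrinsics apply), "extrinsics" (4x4, takes a point from world to camera coordinates); the wrist camera has in their place "hand_eye" (4x4, takes a point from camera to tool coordinates, whose origin is the TCP and whose axes are the flange's). Camera axes: x right, y up, looking along -z (the intrinsics and any distortion apply to the point x, -y, -z); pixel columns grow to the right and rows downward; lengths in m; the calibration is good to about 2 mm. A picture is of the moment at which its call begins: read the wrist's pose just before it.
- r.close_job(): hands the job in; it is judged then, once.
The state is a dict: "time_s": time; "joints": joint angles; "qd": joint speeds; "joint_torque": joint torques, N m; "tcp_pos": TCP position; "eef_rot": TCP orientation; "contact_force": force on the tool from outside, world axes, zero at the start; "moment": the same for the moment, N m; "gripper_width": finger opening in m; "gripper_force": force on a finger pad.
Only numpy, scipy, OpenCV 4.12 (cv2) and the standard library are available. Lean on these libraries where they do the work, as an engineer would, in place of code of your own. Each camera call takes 0.05 s, during which the arm holds its last target. There are 200 camera calls.

TASK

Change the flat cartridges of the water filter: first shut the red valve fully, then pull out the spent (black and brown) cartridges and lay them flat, side by side, in the red tray, and slide each new (blue and white) cartridge fully home, nose first, in a bay of its own; a bay left over stays empty. Only when all of that is done, open the valve half way (45 degrees) and leave it there. Leave the jars, crockery and other kitchen things alone.

Things in the scene. Friction and masses are not known exactly. Their poses are not given: they have to be found in the camera images.
- new0: new filter cartridge (blue head and tab, white nose half), on the counter; may be absent: slab 100 (x) x 60 (y) x 12 mm, 0.22 kg; upright pull tab 30 (x) x 10 mm (y), 12 to 46 mm above the underside, centred at x = -32 mm. Origin: centre of underside; x to the nose (enters bay first), z up; mass centre near x = -20 mm
- new1: new filter cartridge (blue head and tab, white nose half), on the counter; may be absent: slab 100 (x) x 60 (y) x 12 mm, 0.22 kg; upright pull tab 30 (x) x 10 mm (y), 12 to 46 mm above the underside, centred at x = -32 mm. Origin: centre of underside; x to the nose (enters bay first), z up; mass centre near x = -20 mm
- new2: new filter cartridge (blue head and tab, white nose half), on the counter; may be absent: slab 100 (x) x 60 (y) x 12 mm, 0.22 kg; upright pull tab 30 (x) x 10 mm (y), 12 to 46 mm above the underside, centred at x = -32 mm. Origin: centre of underside; x to the nose (enters bay first), z up; mass centre near x = -20 mm
- old0: spent filter cartridge (black head and tab, brown nose half), fully home in bay0 at the start; may be absent: slab 100 (x) x 60 (y) x 12 mm, 0.22 kg; upright pull tab 30 (x) x 10 mm (y), 12 to 46 mm above the underside, centred at x = -32 mm. Origin: centre of underside; x to the nose (enters bay first), z up; mass centre near x = -20 mm
- old1: spent filter cartridge (black head and tab, brown nose half), fully home in bay1 at the start; may be absent: slab 100 (x) x 60 (y) x 12 mm, 0.22 kg; upright pull tab 30 (x) x 10 mm (y), 12 to 46 mm above the underside, centred at x = -32 mm. Origin: centre of underside; x to the nose (enters bay first), z up; mass centre near x = -20 mm
- old2: spent filter cartridge (black head and tab, brown nose half), fully home in bay2 at the start; may be absent: slab 100 (x) x 60 (y) x 12 mm, 0.22 kg; upright pull tab 30 (x) x 10 mm (y), 12 to 46 mm above the underside, centred at x = -32 mm. Origin: centre of underside; x to the nose (enters bay first), z up; mass centre near x = -20 mm
- bay0 (a point): right-hand bay: where a cartridge's origin lies when fully home. x: level, direction of insertion; y left, z up. Slot 63 wide, 15 mm high, floor = counter (slide in along it); mouth, with rounded wall noses (radius 11), 8 mm before this point, back stop 50 mm beyond; 42 mm of a cartridge, with the tab, stay outside
- bay1 (a point): middle bay: where a cartridge's origin lies when fully home. x: level, direction of insertion; y left, z up. Slot 63 wide, 15 mm high, floor = counter (slide in along it); mouth, with rounded wall noses (radius 11), 8 mm before this point, back stop 50 mm beyond; 42 mm of a cartridge, with the tab, stay outside
- bay2 (a point): left-hand bay: where a cartridge's origin lies when fully home. x: level, direction of insertion; y left, z up. Slot 63 wide, 15 mm high, floor = counter (slide in along it); mouth, with rounded wall noses (radius 11), 8 mm before this point, back stop 50 mm beyond; 42 mm of a cartridge, with the tab, stay outside
- valve (a joint): angle of the red lever of the ball valve: 0 = shut (lever points out towards the robot, square to the row of bays, along the bays' -x), 1.571 = fully open (lever points left along the row, bays' +y); grows clockwise seen from above, end stops at both. Stiff: 0.12 N m of friction, stays where it is left.
- valve_axis (a point): point on the lever's vertical turning axis, at the lever's mid height (84 mm above the counter)
- valve_grip (a point): grip point on the lever, 62 mm from its axis; here the lever is a bar 12 mm wide and 20 mm tall (74 to 93 mm above the counter), reaching 26 mm further out. It moves with the lever. The valve block below is 45 mm tall
- tray: fixed shallow red tray for the spent cartridges, outside 160 (its x) x 220 (its y) x 22 mm high, walls and floor 5 mm thick, open at the top; origin: centre of its underside
- pasta_jar: bystander: glass jar, 84 mm wide, 150 tall; origin at its underside
- bean_can: bystander: food can, 70 mm wide, 100 tall; origin at its underside
- spice_jar: bystander: small spice jar, 44 mm wide, 85 tall; origin at its underside
- mug: bystander: blue mug, 80 mm wide, 90 tall; origin at its underside
- bowl: bystander: small steel bowl, 84 mm wide, 40 tall; origin at its underside
- honey_jar: bystander: amber honey jar with yellow lid, 60 mm wide, 80 tall; origin at its underside
There are look-alikes about, which are no part of the job. What is shaped like the old0 but pink is not meant. Leave any pink or turquoise look-alike of the new2 alone.

How it is judged:
By the outcome, as a careful person would: the job done as asked, in the order asked, and still so for the second after the job is handed in, with the robot touching nothing.
Of old0, old1, old2 only 2 to 2 are there at a start; the rules pass over those that are not, and their reading is None.
Of new0, new1, new2 only 2 to 3 are there at a start; the rules pass over those that are not, and their reading is None.
At some moment in a run one of new0, new1, new2 may be knocked a few centimetres aside while the robot is not near it.
Once in a run the grip may slacken for a moment while it holds something.
It also fails if it takes over 210 s, if anything falls off the work surface, if the arm or the gripper's body presses on something with over 40 N, if the wrist force passes 120 N, or if a joint passes its speed limit or range.

## Working session

There is one attempt and no reset: what is moved stays moved. The work goes in short steps, Python scripts to look and compute and a shell command to move; the robot and the scene stay as the last step left them, time stands still between calls to the robot, and variables do not carry over. Pictures are saved under pics/ and viewed, at most 14 in all, crops included, and the job is handed in when it is done.

```bash
ls; mkdir -p pics
cat > h.py <<'E'
import numpy as np,cv2
from plant import r,vision
from scipy.spatial.transform import Rotation as R
def cap(name,save=None):
    s=r.get_state(); c=vision.capture(name)
    if 'extrinsics' in c: c['T']=np.linalg.inv(np.array(c['extrinsics']))
    else:
        T=np.eye(4);T[:3,:3]=R.from_euler('xyz',s['eef_rot'],degrees=True).as_matrix();T[:3,3]=s['tcp_pos']
        c['T']=T@np.array(c['hand_eye'])
    if save: cv2.imwrite('pics/'+save,c['frame'])
    return c
def rays(c,uv):
    uv=np.array(uv,float).reshape(-1,2);K=np.array(c['camera_matrix'])
    d=np.c_[(uv[:,0]-K[0,2])/K[0,0],(uv[:,1]-K[1,2])/K[1,1]];s=d.copy()
    for _ in range(20): s=d/(1+c['k1']*(s**2).sum(1,keepdims=True))
    return np.c_[s[:,0],-s[:,1],-np.ones(len(s))]
def onplane(c,uv,z):
    d=rays(c,uv)@c['T'][:3,:3].T;o=c['T'][:3,3]
    return o+d*((z-o[2])/d[:,2])[:,None]
def xyz(c,uv):
    uv=np.array(uv).reshape(-1,2);d=rays(c,uv);z=c['depth'][uv[:,1].astype(int),uv[:,0].astype(int)]
    return (d*z[:,None])@c['T'][:3,:3].T+c['T'][:3,3]
E
python3 - <<'E'
from h import *
a=cap('top','top1.png');b=cap('scene','scene1.png')
for c in(a,b):print(c['T'].round(3).tolist(),c['k1'],np.array(c['camera_matrix']).tolist())
print(r.get_state())
E
```

```text
pics
[[-0.029, 0.989, -0.148, 0.213], [-1.0, -0.028, 0.009, 0.043], [0.005, 0.148, 0.989, 1.836], [0.0, 0.0, 0.0, 1.0]] -0.1314439713854481 [[514.3868035865521, 0.0, 314.93925499708416], [0.0, 514.3868035865521, 199.7615290054049], [0.0, 0.0, 1.0]]
[[0.41, -0.481, 0.775, 1.327], [0.912, 0.218, -0.347, -0.367], [-0.002, 0.849, 0.528, 0.653], [0.0, 0.0, 0.0, 1.0]] -0.05800112655526593 [[394.75769857154734, 0.0, 314.84285856479994], [0.0, 394.75769857154734, 197.69868045314058], [0.0, 0.0, 1.0]]
{'time_s': 0.1, 'joints': array([-5.52850262e+01,  2.05882114e+01,  6.38048719e-01, -1.79601993e-02,
       -7.01351573e+01, -1.65071399e+01]), 'qd': array([ 0.026934  , -0.01094617,  0.04615196, -0.03330655,  0.01833663,
        0.02235132]), 'joint_torque': array([-1.59178322e-03, -5.84163308e+01,  2.93753582e+01,  7.01554924e+00,
        1.01999781e-02, -6.21310005e-05]), 'tcp_pos': array([ 0.21076552, -0.64081983,  0.2476983 ]), 'eef_rot': array([ 1.79913399e+02, -8.05604517e-03, -1.61798275e+02]), 'contact_force': array([-0.44921229,  0.37717644,  0.47821675]), 'moment': array([ 0.01805626, -0.02359503, -0.00247818]), 'gripper_force': 0.0, 'gripper_width': 0.0875168147556302}
```

Run:
```python
import cv2
a=cv2.imread('pics/top1.png');cv2.imwrite('pics/top1b.png',cv2.resize(a[20:350,130:560],None,fx=1.86,fy=1.8,interpolation=2)[:600,:800])
```

```text
(no output)
```

View pics/top1.png

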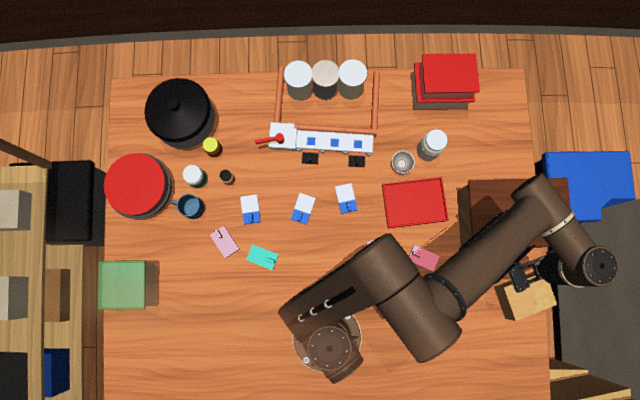

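View pics/scene1.png

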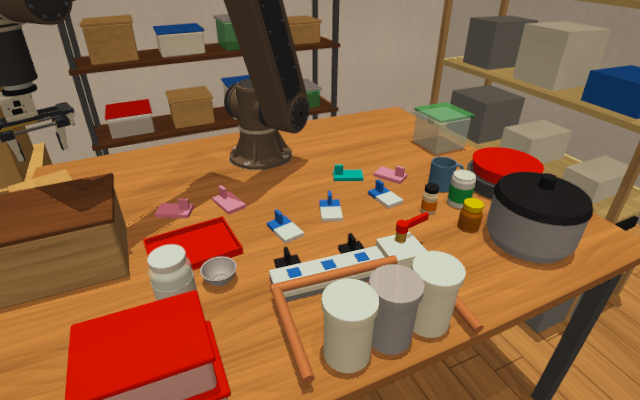

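Run:
```python
import cv2
from h import *
a=cv2.imread('pics/top1.png');cv2.imwrite('pics/top1c.png',cv2.resize(a[115:265,235:435],None,fx=4,fy=4,interpolation=2))
c=cap('top')
for n,uv,z in [('axis',(280,138),.09),('tip',(258,142),.084),('bl2',(310,141),.03),('bl1',(334,143),.03),('bl0',(358,144),.03),('tabL',(310,158),.046),('tabR',(357,160),.046),('n0',(251,208),.012),('n1',(303,208),.012),('n2',(346,198),.012),('tray',(415,202),.02)]:
    print(n,onplane(c,uv,z)[0].round(3),xyz(c,uv)[0].round(3))
```

```text
axis [0.696 0.142 0.09 ] [0.693 0.142 0.101]
tip [0.686 0.22  0.084] [0.682 0.219 0.097]
bl2 [0.698 0.037 0.03 ] [0.697 0.037 0.036]
bl1 [ 0.689 -0.049  0.03 ] [ 0.69  -0.049  0.026]
bl0 [ 0.683 -0.136  0.03 ] [ 0.683 -0.136  0.03 ]
tabL [0.632 0.039 0.046] [0.633 0.039 0.041]
tabR [ 0.62  -0.128  0.046] [ 0.62  -0.128  0.045]
n0 [0.462 0.255 0.012] [0.462 0.255 0.015]
n1 [0.457 0.069 0.012] [0.456 0.069 0.021]
n2 [ 0.489 -0.086  0.012] [ 0.489 -0.086  0.016]
tray [ 0.467 -0.333  0.02 ] [ 0.469 -0.336  0.005]
```

View pics/top1c.png

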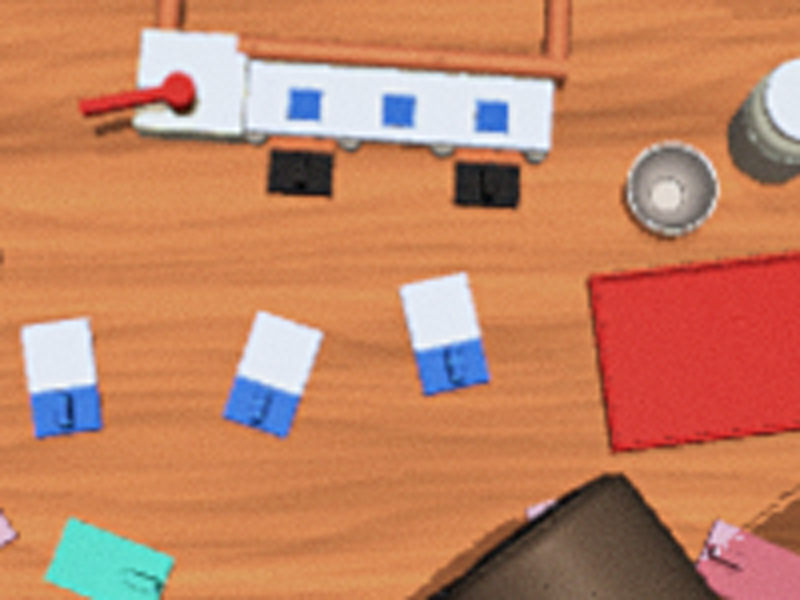

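```bash
python3 -m pendant '[[[0,0,-0.5,0,0,-1,1],[0,0,-0.5,0,0,-1,1],[0,0,-0.5,0,0,-1,1],[0,0,-0.5,0,0,-1,1],[0,0,-0.5,0,0,-1,1],[0,0,-0.5,0,0,-1,1],[0,0,-0.5,0,0,-1,1],[0,0,-0.5,0,0,-1,1]]]' 20
python3 -m pendant '[[[-0.8,0.6,0,0,0,-1,1],[-0.8,0.6,0,0,0,-1,1],[-0.85,0.5,0,0,0,-1,1],[-0.9,0.4,0,0,0,-1,1],[-0.92,0.35,0,0,0,-1,1],[-0.95,0.3,0,0,0,-1,1],[-0.97,0.2,0,0,0,-1,1],[-1,0.15,0,0,0,-1,1]]]'
python3 -m pendant '[[[-1,0,0,0,0,-1,1],[-1,0,0,0,0,-1,1],[-1,0,0,0,0,-1,1],[-1,0,0,0,0,-1,1],[-0.7,-0.7,0,0,0,0,1],[-0.7,-0.7,0,0,0,0,1],[-0.7,-0.7,0,0,0,0,1],[-0.7,-0.7,0,0,0,0,1]]]'
cat >> h.py <<'E'
def go(x,y,z,yaw=None):
    s=r.get_state();M=R.from_euler('xyz',s['eef_rot'],degrees=True).as_matrix();p=s['tcp_pos']
    d=M.T@(np.array([x,y,z])-p)/.02
    print('t',round(s['time_s'],1),'tcp',p.round(4),'rot',s['eef_rot'].round(1),'shift units',d.round(2),'turn' ,None if yaw is None else (((s['eef_rot'][2]-yaw+180)%360-180)/4).round(2))
E
python3 - <<'E'
from h import *
c=cap('top','top2.png')
go(.5,.0,.33,-83)
hsv=cv2.cvtColor(c['frame'],cv2.COLOR_BGR2HSV)
# heights
for n,b in dict(box=(470,185,560,245),can=(285,62,365,100),pot=(150,85,210,140),lid=(415,55,475,90),jar=(425,130,445,155),block=(275,128,290,132),hous=(300,133,370,150)).items():
    v,u=np.mgrid[b[1]:b[3]:3,b[0]:b[2]:3];P=xyz(c,np.c_[u.ravel(),v.ravel()]);print(n,P.min(0).round(3),P.max(0).round(3))
red=((hsv[...,0]<8)|(hsv[...,0]>172))&(hsv[...,1]>170)&(hsv[...,2]>90)
def roi(m,x0,y0,x1,y1):
    k=np.zeros_like(m);k[y0:y1,x0:x1]=1;v,u=np.nonzero(m&k);return np.c_[u,v]
t=roi(red,375,170,460,235);P=onplane(c,t,.022)[:,:2].astype(np.float32)
print('tray',cv2.minAreaRect(P))
l=roi(red,250,128,290,150);P=onplane(c,l,.09)[:,:2]
print('lever',len(P),P[P[:,1].argmax()],P[P[:,1].argmin()],'mean',P.mean(0)); q=P[P[:,1]>.165];print(np.polyfit(q[:,1],q[:,0],1),q.mean(0),q.min(0),q.max(0))
blue=(hsv[...,0]>100)&(hsv[...,0]<125)&(hsv[...,1]>130)
b=roi(blue,300,132,366,152);P=onplane(c,b,.03)[:,:2]
from scipy.cluster.vq import kmeans2
m,_=kmeans2(P,np.array([[.698,.037],[.689,-.049],[.683,-.136]]),minit='matrix');print('bl',m)
E
```

```text
time_s: 0.95
tcp_pos: [0.2109, -0.641, 0.3286]
eef_rot: [180.0, 0.0, -129.6]
contact_force: [0.2, 0.1, -0.5]
gripper_width: 0.0877
gripper_force: 0.0
time_s: 1.75
tcp_pos: [0.2176, -0.4814, 0.3283]
eef_rot: [180.0, 0.0, -97.6]
contact_force: [0.4, -0.6, 0.8]
gripper_width: 0.0882
gripper_force: 0.0
time_s: 2.55
tcp_pos: [0.2678, -0.3384, 0.3285]
eef_rot: [-180.0, 0.0, -81.8]
contact_force: [-0.0, -0.7, 0.3]
gripper_width: 0.0874
gripper_force: 0.0
t 2.6 tcp [ 0.2688 -0.3372  0.3286] rot [-179.9    0.   -81.8] shift units [-15.03 -13.85  -0.05] turn 0.3
box [ 0.213 -0.798  0.148] [0.497 0.043 1.836]
can [ 0.213 -0.261 -0.767] [1.353 0.157 1.836]
pot [ 0.213  0.043 -0.007] [0.946 0.64  1.836]
lid [ 0.83  -0.577 -0.765] [ 1.376 -0.343  0.199]
jar [ 0.619 -0.459 -0.002] [ 0.739 -0.357  0.159]
block [0.733 0.119 0.041] [0.747 0.162 0.05 ]
hous [ 0.213 -0.178  0.009] [0.732 0.074 1.836]
tray ((0.5319392681121826, -0.34856194257736206), (0.24692660570144653, 0.10543764382600784), 68.37203979492188)
lever 133 [0.68072995 0.23008759] [0.70682708 0.13504953] mean [0.69361536 0.17878796]
[-0.14550237  0.71951932] [0.69035114 0.20046531] [0.68019333 0.16672194] [0.70103882 0.23008759]
bl [[ 0.69836558  0.03372115]
 [ 0.69254997 -0.04963739]
 [ 0.68254695 -0.13512136]]
```

```bash
for i in 1; do python3 -m pendant '[[[-0.94,-0.87,0,0,0,0,1],[-0.94,-0.87,0,0,0,0,1],[-0.94,-0.87,0,0,0,0,1],[-0.94,-0.87,0,0,0,0,1],[-0.94,-0.87,0,0,0,0,1],[-0.94,-0.87,0,0,0,0,1],[-0.94,-0.87,0,0,0,0,1],[-0.94,-0.87,0,0,0,0,1]]]'; python3 -m pendant '[[[-0.94,-0.87,0,0,0,0,1],[-0.94,-0.87,0,0,0,0,1],[-0.94,-0.87,0,0,0,0,1],[-0.94,-0.87,0,0,0,0,1],[-0.94,-0.87,0,0,0,0,1],[-0.94,-0.87,0,0,0,0,1],[-0.94,-0.87,0,0,0,0,1],[0,0,0,0,0,0,1]]]';done
python3 - <<'E'
from h import *
c=cap('wrist','w1.png')
print(np.array(c['hand_eye']).round(3).tolist(),c['camera_matrix'],c['k1'],c['T'].round(3).tolist())
print('fov', onplane(c,[(0,0),(639,0),(639,399),(0,399),(320,200)],0.).round(3).tolist())
E
```

```text
time_s: 3.4
tcp_pos: [0.3842, -0.1695, 0.3285]
eef_rot: [-180.0, 0.0, -81.8]
contact_force: [-0.5, -1.0, 0.6]
gripper_width: 0.0877
gripper_force: 0.0
time_s: 4.2
tcp_pos: [0.4869, -0.0209, 0.3278]
eef_rot: [179.9, 0.0, -81.7]
contact_force: [-0.6, -0.6, -0.9]
gripper_width: 0.0874
gripper_force: 0.0
[[0.0, 0.969, 0.247, 0.066], [1.0, -0.0, 0.0, 0.0], [0.0, 0.247, -0.969, -0.136], [0.0, 0.0, 0.0, 1.0]] [[293.35622127   0.         325.40271227]
 [  0.         293.35622127 198.69797093]
 [  0.           0.           1.        ]] -0.049203118128061434 [[-0.989, 0.14, 0.037, 0.496], [-0.145, -0.959, -0.245, -0.086], [0.001, -0.247, 0.969, 0.463], [0.0, 0.0, 0.0, 1.0]]
fov [[1.014, -0.206, 0.0], [0.053, -0.345, 0.0], [-0.284, 0.388, 0.0], [1.138, 0.599, 0.0], [0.487, 0.035, 0.0]]
```

View pics/w1.png

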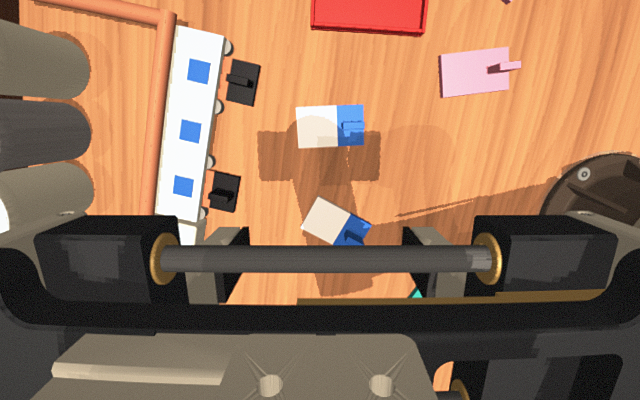

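```bash
python3 -m pendant '[[[-0.81,-0.964,0.74,0,0,0,1],[-0.81,-0.964,0.74,0,0,0,1],[-0.81,-0.964,0.74,0,0,0,1],[-0.81,-0.964,0.74,0,0,0,1],[-0.81,-0.964,0.74,0,0,0,1],[-0.81,-0.964,0.74,0,0,0,1],[-0.81,-0.964,0.74,0,0,0,1],[-0.81,-0.964,0.74,0,0,0,1]]]';  python3 -m pendant '[[[-0.81,-0.964,0.74,0,0,0,1],[-0.81,-0.964,0.74,0,0,0,1],[-0.81,-0.964,0.74,0,0,0,1],[-0.81,-0.964,0.74,0,0,0,0],[0,0,0,0,0,0,0],[0,0,0,0,0,0,0],[0,0,0,0,0,0,0],[0,0,0,0,0,0,0]]]'
python3 - <<'E'
from h import *
c=cap('wrist','w2.png');go(.688,.204,.086,-82)
hsv=cv2.cvtColor(c['frame'],cv2.COLOR_BGR2HSV)
red=((hsv[...,0]<8)|(hsv[...,0]>172))&(hsv[...,1]>170)&(hsv[...,2]>90)
v,u=np.nonzero(red);P=onplane(c,np.c_[u,v],.093);k=(abs(P[:,0]-.69)<.05)&(abs(P[:,1]-.19)<.08);q=P[k]
print(k.sum(),q.min(0),q.max(0));e=q[q[:,1]>.17]; print(len(e), e.mean(0) if len(e) else 0, np.polyfit(e[:,1],e[:,0],1) if len(e)>20 else 0)
E
```

```text
time_s: 5.05
tcp_pos: [0.6202, 0.1274, 0.2096]
eef_rot: [180.0, -0.0, -81.8]
contact_force: [-0.3, -0.2, 0.2]
gripper_width: 0.0876
gripper_force: 0.0
time_s: 5.85
tcp_pos: [0.6869, 0.202, 0.1522]
eef_rot: [-179.9, 0.0, -81.8]
contact_force: [0.8, 0.2, -0.3]
gripper_width: 0.0528
gripper_force: 0.0
t 5.9 tcp [0.6869 0.2021 0.1522] rot [-179.9    0.   -81.8] shift units [-0.09 -0.06  3.31] turn 0.05
3022 [0.68231241 0.13243025 0.093     ] [0.71468412 0.22104168 0.093     ]
1204 [0.69201355 0.19485074 0.093     ] [-0.16253167  0.72368297]
```

View pics/w2.png

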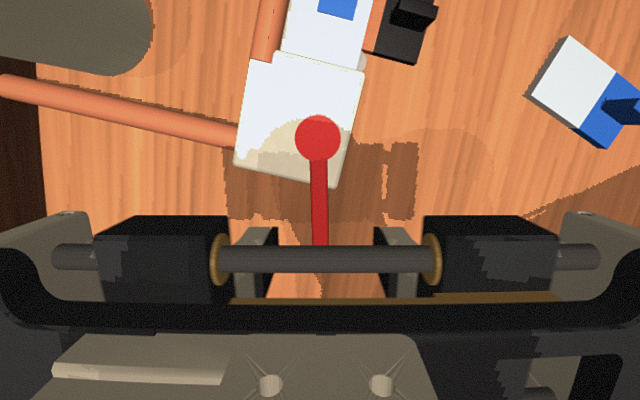

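```bash
python3 -m pendant '[[[-0.09,-0.18,0.66,0,0,0,0],[0,0,0.66,0,0,0,0],[0,0,0.66,0,0,0,0],[0,0,0.66,0,0,0,0],[0,0,0.66,0,0,0,0],[0,0,0,0,0,0,-1],[0,0,0,0,0,0,-1],[0,0,0,0,0,0,-1]]]' 25
python3 -m pendant '[[[0,0,0,0,0,0,-1],[0,0,0,0,0,0,-1],[0,0,0,0,0,0,-1],[0,0,0,0,0,0,-1],[0,0,0,0,0,0,-1],[0,0,0,0,0,0,-1],[0,0,0,0,0,0,-1],[0,0,0,0,0,0,-1]]]'
python3 - <<'E'
from h import *
c=cap('wrist');go(.688,.204,.086,-82)
print(onplane(c,[(318,137)],.1)); print(xyz(c,[(318,137)]))
E
```

```text
time_s: 6.7
tcp_pos: [0.6907, 0.2052, 0.0856]
eef_rot: [-179.9, 0.0, -81.8]
contact_force: [0.3, -0.1, -0.1]
gripper_width: 0.0254
gripper_force: 0.0
time_s: 7.5
tcp_pos: [0.6909, 0.2052, 0.0857]
eef_rot: [-179.9, 0.0, -81.8]
contact_force: [4.0, 0.1, 5.0]
gripper_width: 0.0117
gripper_force: 24.9
t 7.5 tcp [0.6909 0.2052 0.0857] rot [-179.9    0.   -81.8] shift units [ 0.04  0.15 -0.02] turn 0.06
[[0.70223392 0.14568348 0.1       ]]
[[0.70233668 0.14591672 0.09491142]]
```

```bash
for k in 1 ; do python3 -m pendant '[[[0.0076,0.216,0,0,0,-1,-1],[0.0076,0.216,0,0,0,-1,-1],[0.0076,0.216,0,0,0,-1,-1],[0.0076,0.216,0,0,0,-1,-1],[0.0076,0.216,0,0,0,-1,-1],[0.0076,0.216,0,0,0,-1,-1],[0.0076,0.216,0,0,0,-1,-1],[0.0076,0.216,0,0,0,-1,-1]]]';done;  python3 -m pendant '[[[0.0076,0.216,0,0,0,-1,-1],[0.0076,0.216,0,0,0,-1,-1],[0.0076,0.216,0,0,0,-1,-1],[0.0076,0.216,0,0,0,-1,-1],[0.0076,0.216,0,0,0,-1,-1],[0.0076,0.216,0,0,0,-1,-1],[0.0076,0.216,0,0,0,-1,-1],[0.0076,0.216,0,0,0,-1,-1]]]';  python3 -m pendant '[[[0.0076,0.216,0,0,0,-1,-1],[0.0076,0.216,0,0,0,-1,-1],[0.0076,0.216,0,0,0,-1,-1],[0,0,0,0,0,0,-1],[0,0,0,0,0,0,-1],[0,0,0,0,0,0,-1],[0,0,0,0,0,0,-1],[0,0,0,0,0,0,-1]]]';python3 -c "
from h import *
s=r.get_state();print(s['moment'],s['contact_force'])"
```

```text
time_s: 8.35
tcp_pos: [0.6605, 0.1912, 0.0854]
eef_rot: [-179.8, -0.1, -49.6]
contact_force: [8.9, -1.2, 0.6]
gripper_width: 0.0117
gripper_force: 24.9
time_s: 9.15
tcp_pos: [0.6427, 0.1634, 0.0854]
eef_rot: [-179.8, -0.2, -17.6]
contact_force: [12.3, 1.8, -3.0]
gripper_width: 0.0121
gripper_force: 24.8
time_s: 9.95
tcp_pos: [0.6404, 0.1516, 0.0854]
eef_rot: [-179.8, -0.3, -5.8]
contact_force: [12.6, 4.0, -3.5]
gripper_width: 0.0115
gripper_force: 24.9
[ 1.27016206 -3.98643675  0.13376218] [12.63758982  3.99958206 -3.47086351]
```

```bash
python3 -m pendant '[[[0,0.1,0,0,0,-0.4,-1],[0,0,0,0,0,0,-1],[0,0,0,0,0,0,-1],[0,0.1,0,0,0,-0.4,-1],[0,0,0,0,0,0,-1],[0,0,0,0,0,0,-1],[0,0,0,0,0,0,-1],[0,0,0,0,0,0,-1]]]';python3 -c "
from h import *
s=r.get_state();print(s['moment'],s['contact_force'],s['tcp_pos'],s['eef_rot'])"
```

```text
time_s: 10.75
tcp_pos: [0.6407, 0.1511, 0.0855]
eef_rot: [-179.6, -0.4, -2.6]
contact_force: [10.3, 17.9, -4.6]
gripper_width: 0.0123
gripper_force: 25.6
[ 6.13685953 -3.36647179 -0.50985576] [10.25082145 17.91366008 -4.60522265] [0.64066088 0.15108572 0.08547774] [-179.55836093   -0.44370838   -2.58403717]
```

```bash
python3 -m pendant '[[[0,0,0,0,0,0,0],[0,0,0,0,0,0,0],[0,0,0,0,0,0,0],[0,0,-1,0,0,0,0],[0,0,-1,0,0,0,0],[0,0,-1,0,0,0.69,0],[0,0,-1,0,0,0,0],[0,0,-1,0,0,0,0]]]'
python3 -m pendant '[[[-0.55,0.96,-0.6,0,0,0,0],[-0.55,0.96,-0.6,0,0,0,0],[-0.55,0.96,-0.6,0,0,0,0],[-0.55,0.96,-0.6,0,0,0,0],[-0.55,0.96,-0.6,0,0,0,0],[-0.55,0.96,-0.6,0,0,0,0],[-0.55,0.96,-0.6,0,0,0,0],[-0.55,0.96,-0.6,0,0,0,0]]]'
python3 -m pendant '[[[-0.55,0.96,-0.3,0,0,0,0],[-0.55,0.96,-0.3,0,0,0,0],[-0.55,0.96,-0.3,0,0,0,0],[0,0,0,0,0,0,0],[0,0,0,0,0,0,0],[0,0,0,0,0,0,0],[0,0,0,0,0,0,0],[0,0,0,0,0,0,0]]]'
python3 - <<'E'
from h import *
c=cap('wrist','w3.png');go(.5,-.05,.3,-5.35)
cv2.imwrite('pics/w3b.png',cv2.resize(c['frame'][0:215,140:500],None,fx=2.2,fy=2.2,interpolation=2))
E
```

```text
time_s: 11.55
tcp_pos: [0.6358, 0.145, 0.1848]
eef_rot: [179.9, 0.2, -5.4]
contact_force: [0.6, 0.2, -0.0]
gripper_width: 0.0437
gripper_force: 0.0
time_s: 12.35
tcp_pos: [0.5333, -0.0001, 0.2807]
eef_rot: [180.0, 0.1, -5.4]
contact_force: [0.5, 1.3, 0.3]
gripper_width: 0.0438
gripper_force: 0.0
time_s: 13.15
tcp_pos: [0.4971, -0.0528, 0.2985]
eef_rot: [180.0, 0.0, -5.3]
contact_force: [-0.8, 0.2, -0.0]
gripper_width: 0.0443
gripper_force: 0.0
t 13.2 tcp [ 0.4971 -0.0528  0.2986] rot [180.    0.   -5.3] shift units [ 0.13 -0.15 -0.07] turn 0.01
```

View pics/w3.png

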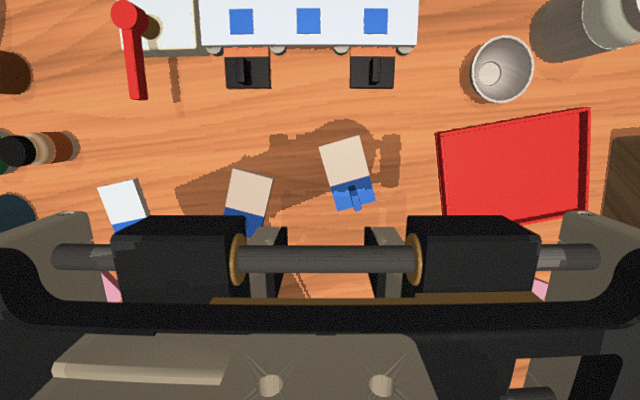

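Run:
```python
import cv2
a=cv2.imread('pics/w3.png');cv2.imwrite('pics/w3c.png',cv2.resize(a[35:235,200:465],None,fx=3,fy=3,interpolation=2)[:600,:800])
```

```text
(no output)
```

View pics/w3c.png

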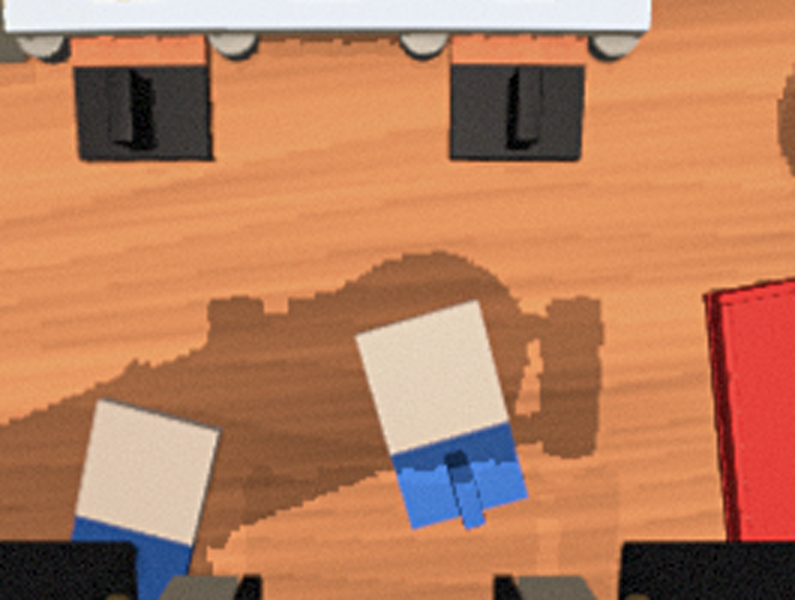

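Run:
```python
from h import *
c=cap('wrist')
f=lambda P:np.array(P)/3.+[200,35]
yaw=-5.35;ca,sa=np.cos(np.radians(yaw)),np.sin(np.radians(yaw));B=np.array([[ca,sa],[-sa,ca]])
for n,P,z in [('b2',[(75,66),(208,66),(212,158),(80,160)],.012),('b0',[(450,66),(584,66),(581,160),(450,158)],.012),('t2',[(107,68),(133,68),(133,145),(109,145)],.046),('t0',[(515,68),(541,68),(541,145),(517,145)],.046),('nR',[(356,337),(477,300),(526,497),(413,528)],.012),('nRtab',[(445,455),(465,450),(485,522),(467,530)],.046),('nM',[(97,399),(220,430)],.012)]:
    Q=onplane(c,f(P),z)[:,:2];print(n,Q.round(4).tolist(),'mean',Q.mean(0).round(4),'bayframe',(Q@B.T).round(4).tolist())
hsv=cv2.cvtColor(c['frame'],cv2.COLOR_BGR2HSV)
blue=(hsv[...,0]>100)&(hsv[...,0]<125)&(hsv[...,1]>110);blue[40:]=0
n,_,st,ce=cv2.connectedComponentsWithStats(blue.astype(np.uint8))
for s,p in zip(st[1:],ce[1:]):
    if s[4]>100:print(p,onplane(c,p,.030),xyz(c,p),(B@onplane(c,p,.03)[0,:2]))
red=((hsv[...,0]<8)|(hsv[...,0]>172))&(hsv[...,1]>150)&(hsv[...,2]>60);red[:,:420]=0;red[230:]=0
for p in [(436,131),(590,109),(590,206),(447,220)]: print('tray',onplane(c,p,.022))
for p in [(124,14),(137,98)]:print('lev',onplane(c,p,.093),xyz(c,p))
```

```text
b2 [[0.6633, 0.0677], [0.657, 0.0082], [0.6179, 0.0115], [0.6232, 0.0719]] mean [0.6404 0.0398] bayframe [[0.6541, 0.1293], [0.6534, 0.0694], [0.6141, 0.0691], [0.6138, 0.1297]]
b0 [[0.6468, -0.0992], [0.6417, -0.1589], [0.6016, -0.1558], [0.6077, -0.0963]] mean [ 0.6244 -0.1275] bayframe [[0.6532, -0.0385], [0.6537, -0.0984], [0.6135, -0.099], [0.614, -0.0392]]
t2 [[0.653, 0.0445], [0.6518, 0.0337], [0.6219, 0.0382], [0.623, 0.0483]] mean [0.6374 0.0412] bayframe [[0.646, 0.1051], [0.6459, 0.0944], [0.6157, 0.096], [0.6158, 0.1061]]
t0 [[0.6369, -0.1225], [0.636, -0.1331], [0.6059, -0.1315], [0.6067, -0.1215]] mean [ 0.6214 -0.1271] bayframe [[0.6455, -0.0625], [0.6456, -0.0732], [0.6155, -0.0744], [0.6154, -0.0644]]
nR [[0.5312, -0.0459], [0.5432, -0.1042], [0.4453, -0.1222], [0.4345, -0.065]] mean [ 0.4885 -0.0843] bayframe [[0.5332, 0.0039], [0.5505, -0.0531], [0.4547, -0.0802], [0.4387, -0.0242]]
nRtab [[0.4777, -0.0817], [0.4791, -0.0908], [0.4446, -0.0977], [0.4415, -0.0892]] mean [ 0.4607 -0.0898] bayframe [[0.4832, -0.0368], [0.4855, -0.0457], [0.4518, -0.0558], [0.4479, -0.0476]]
nM [[0.5136, 0.0821], [0.4928, 0.0245]] mean [0.5032 0.0533] bayframe [[0.5037, 0.1296], [0.4884, 0.0704]]
[240.86267606  21.07042254] [[0.69898387 0.03563283 0.03      ]] [[0.6996283  0.03607739 0.02809022]] [0.6926165 0.1006505]
[308.1         20.62711864] [[ 0.69081119 -0.04855509  0.03      ]] [[ 0.69101143 -0.04853964  0.02936875]] [0.69232907 0.01606731]
[375.12262522  20.9343696 ] [[ 0.6829618  -0.13215643  0.03      ]] [[ 0.68383339 -0.13269023  0.02707319]] [ 0.69230882 -0.06790171]
tray [[ 0.53975249 -0.20979114  0.022     ]]
tray [[ 0.55318213 -0.43206134  0.022     ]]
tray [[ 0.40893311 -0.44979302  0.022     ]]
tray [[ 0.4083242  -0.22614996  0.022     ]]
lev [[0.7004059  0.14677185 0.093     ]] [[0.69935423 0.14520563 0.09560367]]
lev [[0.61268699 0.15118805 0.093     ]] [[0.61259121 0.15078713 0.09365246]]
```

```bash
cat >> h.py <<'E'
YB=np.radians(-5.35)
def st():
    s=r.get_state();p=s['tcp_pos'];c,n=np.cos(YB),np.sin(YB)
    print('t',round(s['time_s'],1),'bay',round(p[0]*c+p[1]*n,4),round(-p[0]*n+p[1]*c,4),'z',round(p[2],4),'w',p.round(4),'yaw',s['eef_rot'].round(1),'F',s['contact_force'].round(1),'M',s['moment'].round(2),'g',round(s['gripper_width'],4),round(s['gripper_force'],1))
E
echo 'from h import *
st()' > s.py
python3 -m pendant '[[[0.825,0.39,1,0,0,0,0],[0.825,0.39,1,0,0,0,0],[0.825,0.39,1,0,0,0,0],[0.825,0.39,1,0,0,0,0],[0.825,0.39,1,0,0,0,0],[0.825,0.39,1,0,0,0,0],[0.825,0.39,1,0,0,0,0],[0.825,0.39,1,0,0,0,0]]]' 40
python3 -m pendant '[[[0,0,0.7,0,0,0,0],[0,0,0.7,0,0,0,0],[0,0,0.7,0,0,0,0],[0,0,0.7,0,0,0,0],[0,0,0.7,0,0,0,0],[0,0,0.7,0,0,0,0],[0,0,0.7,0,0,0,0],[0,0,0,0,0,0,0]]]'; python3 s.py
python3 - <<'E'
from h import *
c=cap('top');hsv=cv2.cvtColor(c['frame'],cv2.COLOR_BGR2HSV)
red=((hsv[...,0]<8)|(hsv[...,0]>172))&(hsv[...,1]>150)&(hsv[...,2]>60);k=np.zeros_like(red);k[170:240,375:455]=1
n,l,s,_=cv2.connectedComponentsWithStats((red&k).astype(np.uint8));i=s[1:,4].argmax()+1
v,u=np.nonzero(l==i);P=onplane(c,np.c_[u,v],.018)[:,:2]
print(s[i],cv2.minAreaRect((P*1000).astype(np.float32)))
E
```

```text
time_s: 14.05
tcp_pos: [0.6233, -0.1278, 0.1377]
eef_rot: [180.0, 0.0, -5.3]
contact_force: [0.3, 0.0, 0.5]
gripper_width: 0.0441
gripper_force: 0.0
time_s: 14.85
tcp_pos: [0.6211, -0.1275, 0.0385]
eef_rot: [180.0, 0.2, -5.4]
contact_force: [-0.2, -0.7, 0.4]
gripper_width: 0.0435
gripper_force: 0.0
t 14.8 bay 0.6303 -0.0691 z 0.0385 w [ 0.6211 -0.1275  0.0385] yaw [180.    0.2  -5.4] F [-0.2 -0.7  0.4] M [-0.08  0.21  0.03] g 0.0435 0.0
[ 382  177   67   51 2748] ((467.7686462402344, -333.3854675292969), (163.49395751953125, 222.3429412841797), 5.283821105957031)
```

```bash
python3 -m pendant '[[[0,0,0,0,0,0,-1],[0,0,0,0,0,0,-1],[0,0,0,0,0,0,-1],[0,0,0,0,0,0,-1],[0,0,0,0,0,0,-1],[0,0,0,0,0,0,-1],[0,0,0,0,0,0,-1],[0,0,0,0,0,0,-1]]]' 40; python3 s.py
python3 -m pendant '[[[-0.5,0,0,0,0,0,-1],[-0.5,0,0,0,0,0,-1],[-0.5,0,0,0,0,0,-1],[-0.5,0,0,0,0,0,-1],[-0.5,0,0,0,0,0,-1],[-0.5,0,0,0,0,0,-1],[-0.5,0,0,0,0,0,-1],[0,0,0,0,0,0,-1]]]' ; python3 s.py
```

```text
time_s: 15.7
tcp_pos: [0.6227, -0.1276, 0.0413]
eef_rot: [180.0, -0.0, -5.3]
contact_force: [-1.5, -0.7, 4.7]
gripper_width: 0.0098
gripper_force: 40.0
t 15.7 bay 0.6319 -0.069 z 0.0413 w [ 0.6227 -0.1276  0.0413] yaw [180.   -0.   -5.3] F [-1.5 -0.7  4.7] M [-0.01  0.53 -0.07] g 0.0098 40.0
time_s: 16.5
tcp_pos: [0.5511, -0.1208, 0.0413]
eef_rot: [-180.0, 0.1, -5.4]
contact_force: [-1.9, 2.8, 8.8]
gripper_width: 0.0096
gripper_force: 40.0
t 16.5 bay 0.56 -0.0689 z 0.0413 w [ 0.5511 -0.1208  0.0413] yaw [-1.8e+02  1.0e-01 -5.4e+00] F [-1.9  2.8  8.8] M [ 0.76  0.57 -0.01] g 0.0096 40.0
```

```bash
python3 -m pendant '[[[0,0,-1,0,0,0,-1],[0,0,-1,0,0,0,-1],[0,0,-1,0,0,0,-1],[0,0,-1,0,0,0,-1],[-0.305,0.974,0,0,0,0,-1],[-0.305,0.974,0,0,0,0,-1],[-0.305,0.974,0,0,0,0,-1],[-0.305,0.974,0,0,0,0,-1]]]' ; python3 -m pendant '[[[-0.305,0.974,0,0,0,0,-1],[-0.305,0.974,0,0,0,0,-1],[-0.305,0.974,0,0,0,0,-1],[-0.305,0.974,0,0,0,0,-1],[-0.305,0.974,0,0,0,0,-1],[-0.305,0.974,0,0,0,0,-1],[-0.305,0.974,0,0,0,0,-1],[-0.305,0.974,0,0,0,0,-1]]]'
python3 -m pendant '[[[-0.305,0.974,0,0,0,0,-1],[-0.305,0.974,0,0,0,0,-1],[0,0,0,0,0,-0.89,-1],[0,0,0,0,0,-0.89,-1],[0,0,0,0,0,-0.89,-1],[0,0,0,0,0,0,-1],[0,0,0,0,0,0,-1],[0,0,0,0,0,0,-1]]]'; python3 -c "
from h import *
st();go(.4406,-.3842,.046,5.3);c=cap('wrist','w4.png');cv2.imwrite('pics/w4c.png',c['frame'][100:240])"
```

```text
time_s: 17.3
tcp_pos: [0.5179, -0.1965, 0.1192]
eef_rot: [-180.0, 0.3, -5.4]
contact_force: [0.9, -1.0, -3.0]
gripper_width: 0.0099
gripper_force: 40.0
time_s: 18.1
tcp_pos: [0.455, -0.3464, 0.1191]
eef_rot: [-179.9, 0.3, -5.4]
contact_force: [1.1, -0.8, -3.3]
gripper_width: 0.0098
gripper_force: 40.0
time_s: 18.9
tcp_pos: [0.4416, -0.3841, 0.1203]
eef_rot: [-179.9, 0.1, 5.2]
contact_force: [0.6, -0.1, -2.4]
gripper_width: 0.0098
gripper_force: 40.0
t 18.9 bay 0.4755 -0.3412 z 0.1203 w [ 0.4416 -0.3841  0.1203] yaw [-1.799e+02  1.000e-01  5.200e+00] F [ 0.6 -0.1 -2.4] M [-0.14  0.19 -0.01] g 0.0098 40.0
t 18.9 tcp [ 0.4416 -0.3841  0.1203] rot [-1.799e+02  1.000e-01  5.200e+00] shift units [-0.05  0.    3.72] turn -0.02
```

View pics/w4.png

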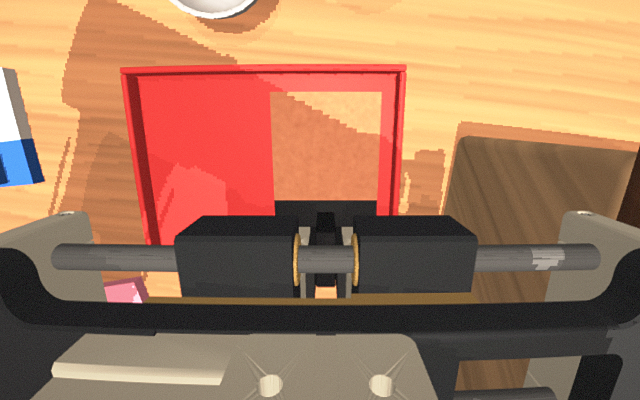

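```bash
python3 -m pendant '[[[0,0,0.73,0,0,0,-1],[0,0,0.73,0,0,0,-1],[0,0,0.73,0,0,0,-1],[0,0,0.73,0,0,0,-1],[0,0,0.73,0,0,0,-1],[0,0,0,0,0,0,-1],[0,0,0.05,0,0,0,-1],[0,0,0,0,0,0,-1]]]' ; python3 s.py; python3 -m pendant '[[[0,0,0,0,0,0,0],[0,0,0,0,0,0,0],[0,0,0,0,0,0,0],[0,0,-1,0,0,0,0],[0,0,-1,0,0,0,0],[0,0,-1,0,0,0,0],[0,0,-1,0,0,0,0],[0,0,0,0,0,0,0]]]'; python3 s.py
```

```text
time_s: 19.75
tcp_pos: [0.4424, -0.3845, 0.0472]
eef_rot: [-180.0, -0.0, 5.3]
contact_force: [0.5, 1.1, -2.7]
gripper_width: 0.0099
gripper_force: 40.0
t 19.8 bay 0.4764 -0.3416 z 0.0472 w [ 0.4424 -0.3845  0.0472] yaw [-180.    -0.     5.3] F [ 0.5  1.1 -2.7] M [-0.11  0.15 -0.  ] g 0.0099 40.0
time_s: 20.55
tcp_pos: [0.4441, -0.3855, 0.1303]
eef_rot: [179.8, -0.3, 5.4]
contact_force: [0.5, -0.2, 0.2]
gripper_width: 0.0437
gripper_force: 0.0
t 20.6 bay 0.4781 -0.3425 z 0.1303 w [ 0.4441 -0.3855  0.1303] yaw [179.8  -0.3   5.4] F [ 0.5 -0.2  0.2] M [-0.15  0.07 -0.03] g 0.0437 0.0
```

```bash
python3 -m pendant '[[[0,0,0,0,0,0.887,0],[0,0,0,0,0,0.887,0],[0,0,0,0,0,0.887,0],[0,-0.96,0,0,0,0,0],[0,-0.96,0,0,0,0,0],[0,-0.96,0,0,0,0,0],[0,-0.96,0,0,0,0,0],[0,-0.96,0,0,0,0,0]]]' >/dev/null; python3 -m pendant '[[[0,-0.96,0,0,0,0,0],[0,-0.96,0,0,0,0,0],[0,-0.96,0,0,0,0,0],[0,-0.96,0,0,0,0,0],[0,-0.96,0,0,0,0,0],[0,-0.96,0,0,0,0,0],[0.64,-0.96,0,0,0,0,0],[0.64,-0.96,0,0,0,0,0]]]'>/dev/null
python3 -m pendant '[[[0.64,-0.96,0,0,0,0,0],[0.64,-0.96,0,0,0,0,0],[0.64,-0.96,0,0,0,0,0],[0.64,-0.96,0,0,0,0,0],[0.64,-0.96,0,0,0,0,0],[0.64,-0.96,0,0,0,0,0],[0.64,-0.96,0,0,0,0,0],[0.64,-0.96,0,0,0,0,0]]]' >/dev/null
python3 -m pendant '[[[0.64,-0.96,0,0,0,0,0],[0.64,-0.96,0,0,0,0,0],[0,0,0,0,0,0,0],[0,0,0,0,0,0,0],[0,0,0,0,0,0,0],[0,0,0,0,0,0,0],[0,0,0,0,0,0,0],[0,0,0,0,0,0,0]]]'; python3 s.py
```

```text
time_s: 23.75
tcp_pos: [0.6361, 0.0405, 0.1272]
eef_rot: [-180.0, -0.0, -5.3]
contact_force: [0.5, 0.1, 0.0]
gripper_width: 0.0438
gripper_force: 0.0
t 23.8 bay 0.6296 0.0997 z 0.1272 w [0.6361 0.0405 0.1272] yaw [-180.    -0.    -5.3] F [0.5 0.1 0. ] M [-0.12  0.14 -0.04] g 0.0438 0.0
```

```bash
python3 -m pendant '[[[0.1,0,0.75,0,0,0,0],[0,0,0.75,0,0,0,0],[0,0,0.75,0,0,0,0],[0,0,0.75,0,0,0,0],[0,0,0.75,0,0,0,0],[0,0,0,0,0,0,-1],[0,0,0,0,0,0,-1],[0,0,0,0,0,0,-1]]]' 45;  python3 -m pendant '[[[0,0,0,0,0,0,-1],[0,0,0,0,0,0,-1],[0,0,0,0,0,0,-1],[0,0,0,0,0,0,-1],[0,0,0,0,0,0,-1],[0,0,0,0,0,0,-1],[0,0,0,0,0,0,-1],[0,0,0,0,0,0,-1]]]'; python3 s.py
python3 -m pendant '[[[-0.5,0,0,0,0,0,-1],[-0.5,0,0,0,0,0,-1],[-0.5,0,0,0,0,0,-1],[-0.5,0,0,0,0,0,-1],[-0.5,0,0,0,0,0,-1],[-0.5,0,0,0,0,0,-1],[-0.5,0,0,0,0,0,-1],[-0.2,0,0,0,0,0,-1]]]' ; python3 s.py
```

```text
time_s: 24.55
tcp_pos: [0.6387, 0.0408, 0.0525]
eef_rot: [-180.0, -0.1, -5.3]
contact_force: [0.4, -0.3, 0.2]
gripper_width: 0.0253
gripper_force: 0.0
time_s: 25.35
tcp_pos: [0.6386, 0.0409, 0.0527]
eef_rot: [-180.0, -0.1, -5.3]
contact_force: [-0.1, 0.4, 5.4]
gripper_width: 0.0098
gripper_force: 45.0
t 25.4 bay 0.632 0.1002 z 0.0527 w [0.6386 0.0409 0.0527] yaw [-1.8e+02 -1.0e-01 -5.3e+00] F [-0.1  0.4  5.4] M [0.29 0.58 0.02] g 0.0098 45.0
time_s: 26.15
tcp_pos: [0.5643, 0.0479, 0.0526]
eef_rot: [-180.0, -0.1, -5.3]
contact_force: [7.5, -1.8, 8.9]
gripper_width: 0.0092
gripper_force: 45.0
t 26.1 bay 0.5573 0.1003 z 0.0526 w [0.5643 0.0479 0.0526] yaw [-1.8e+02 -1.0e-01 -5.3e+00] F [ 7.5 -1.8  8.9] M [-0.67 -3.07  0.03] g 0.0092 45.0
```

```bash
python3 -m pendant '[[[0,0,-1,0,0,0,-1],[0,0,-1,0,0,0,-1],[0,0,-1,0,0,0,-1],[0,0,-1,0,0,0,-1],[-0.278,0.972,0,0,0,0,-1],[-0.278,0.972,0,0,0,0,-1],[-0.278,0.972,0,0,0,0,-1],[-0.278,0.972,0,0,0,0,-1]]]' ; python3 -m pendant '[[[-0.278,0.972,0,0,0,0,-1],[-0.278,0.972,0,0,0,0,-1],[-0.278,0.972,0,0,0,0,-1],[-0.278,0.972,0,0,0,0,-1],[-0.278,0.972,0,0,0,0,-1],[-0.278,0.972,0,0,0,0,-1],[-0.278,0.972,0,0,0,0,-1],[-0.278,0.972,0,0,0,0,-1]]]'>/dev/null
python3 -m pendant '[[[-0.278,0.972,0,0,0,0,-1],[-0.278,0.972,0,0,0,0,-1],[-0.278,0.972,0,0,0,0,-1],[-0.278,0.972,0,0,0,0,-1],[-0.278,0.972,0,0,0,0,-1],[-0.278,0.972,0,0,0,0,-1],[0,0,0,0,0,-1,-1],[0,0,0,0,0,-1,-1]]]' >/dev/null;python3 -m pendant '[[[0,0,0,0,0,-0.66,-1],[0,0,0,0,0,0,-1],[0,0,0,0,0,0,-1],[0,0,0,0,0,0,-1],[0,0,0,0,0,0,-1],[0,0,0,0,0,0,-1],[0,0,0,0,0,0,-1],[0,0,0,0,0,0,-1]]]' >/dev/null; python3 -c "
from h import *
st();go(.432,-.291,.0585,5.3);c=cap('wrist','w5.png')"
```

```text
time_s: 26.95
tcp_pos: [0.5328, -0.0298, 0.1305]
eef_rot: [180.0, 0.2, -5.4]
contact_force: [0.2, -0.3, -1.9]
gripper_width: 0.0095
gripper_force: 45.0
t 29.4 bay 0.4579 -0.2499 z 0.132 w [ 0.4326 -0.2915  0.132 ] yaw [180.   -0.    5.3] F [ 0.4  0.6 -1.7] M [-0.13  0.21  0.06] g 0.0099 45.0
t 29.4 tcp [ 0.4326 -0.2915  0.132 ] rot [180.   -0.    5.3] shift units [-0.03 -0.03  3.67] turn 0.01
```

View pics/w5.png

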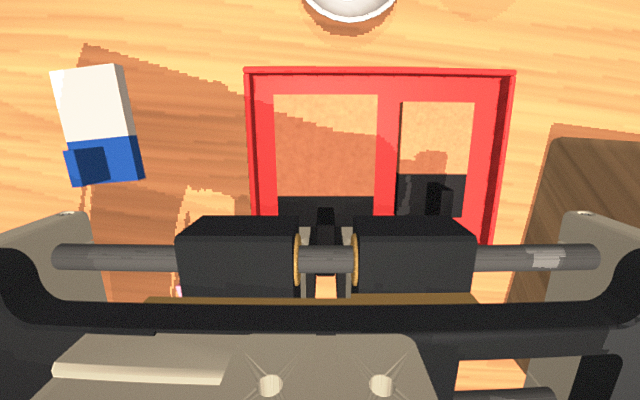

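```bash
python3 -m pendant '[[[0,0,0.73,0,0,0,-1],[0,0,0.73,0,0,0,-1],[0,0,0.73,0,0,0,-1],[0,0,0.73,0,0,0,-1],[0,0,0.73,0,0,0,-1],[0,0,0,0,0,0,-1],[0,0,0.05,0,0,0,-1],[0,0,0,0,0,0,-1]]]' ; python3 s.py; python3 -m pendant '[[[0,0,0,0,0,0,0],[0,0,0,0,0,0,0],[0,0,0,0,0,0,0],[0,0,-1,0,0,0,0],[0,0,-1,0,0,0,0],[0,0,-1,0,0,0,0],[0,0,-1,0,0,0,0],[0,0,-1,0,0,0,0]]]'; python3 s.py
```

```text
time_s: 30.2
tcp_pos: [0.4326, -0.2916, 0.0582]
eef_rot: [180.0, -0.0, 5.3]
contact_force: [-0.3, -0.3, -2.2]
gripper_width: 0.0097
gripper_force: 45.0
t 30.2 bay 0.4579 -0.25 z 0.0582 w [ 0.4326 -0.2916  0.0582] yaw [180.   -0.    5.3] F [-0.3 -0.3 -2.2] M [-0.08  0.19  0.04] g 0.0097 45.0
time_s: 31.0
tcp_pos: [0.4325, -0.2916, 0.1591]
eef_rot: [180.0, -0.0, 5.3]
contact_force: [1.1, 0.1, -0.1]
gripper_width: 0.0436
gripper_force: 0.0
t 31.0 bay 0.4578 -0.25 z 0.1591 w [ 0.4325 -0.2916  0.1591] yaw [180.   -0.    5.3] F [ 1.1  0.1 -0.1] M [-0.17  0.07  0.01] g 0.0436 0.0
```

```bash
cat >> h.py <<'E'
def news():
    c=cap('top');h=cv2.cvtColor(c['frame'],cv2.COLOR_BGR2HSV)
    b=((h[...,0]>100)&(h[...,0]<125)&(h[...,1]>130)&(h[...,2]>60)).astype(np.uint8)
    w=((h[...,1]<60)&(h[...,2]>130)).astype(np.uint8)
    m=b|w;m[:172]=0;m[235:]=0;m[:,:225]=0;m[:,375:]=0
    n,l,s,ce=cv2.connectedComponentsWithStats(m)
    for i in range(1,n):
        if s[i,4]<150: continue
        g=lambda k:onplane(c,np.argwhere(k&(l==i))[:,::-1],.012)[:,:2]
        A=g(m>0);B,W=g(b>0),g(w>0)
        if len(B)<30 or len(W)<30: continue
        d=W.mean(0)-B.mean(0);a0=np.degrees(np.arctan2(d[1],d[0]))
        q=cv2.minAreaRect((A*1000).astype(np.float32));an=[q[2]+k*90 for k in range(-2,3)];an=min(an,key=lambda t:abs((t-a0+180)%360-180))
        ctr=np.array(q[0])/1000;t=ctr-.032*np.array([np.cos(np.radians(an)),np.sin(np.radians(an))])
        print(s[i,4],'ctr',ctr.round(4),'sz',np.round(q[1]),'yaw',round(an,1),round(a0,1),'tab',t.round(4))
E
python3 -c "
from h import *
news();go(.458,-.0903,.16,11)"
```

```text
182 ctr [ 0.4772 -0.0642] sz [36. 98.] yaw -2.0 5.0 tab [ 0.4452 -0.0631]
464 ctr [0.4565 0.07  ] sz [ 62. 103.] yaw -19.9 -20.2 tab [0.4264 0.0809]
454 ctr [0.4598 0.2594] sz [100.  62.] yaw 6.6 7.8 tab [0.428  0.2557]
t 31.1 tcp [ 0.4341 -0.2924  0.1625] rot [179.8  -0.3   5.4] shift units [ 2.14 -9.95  0.11] turn -1.41
```

```bash
sed -i "s/def news():/def news(cam='top'):/; s/    c=cap('top');h=/    c=cap(cam);h=/; s/^    m=b|w;m\[:172\].*/    m=b|w\n    if cam=='top': m[:172]=0;m[235:]=0;m[:,:225]=0;m[:,375:]=0\n    else: m[215:]=0/" h.py
python3 -c "
from h import *
news('wrist')"
```

```text
6727 ctr [ 0.4797 -0.0849] sz [100.  68.] yaw 9.1 9.4 tab [ 0.4481 -0.09  ]
1357 ctr [0.45   0.0345] sz [ 26. 100.] yaw -9.1 -14.7 tab [0.4184 0.0396]
```

```bash
python3 -m pendant '[[[0.214,-0.995,-0.69,0,0,0,0],[0.214,-0.995,-0.69,0,0,0,0],[0.214,-0.995,-0.69,0,0,0,0],[0.214,-0.995,-0.69,0,0,0,0],[0.214,-0.995,-0.69,0,0,0,0],[0.214,-0.995,-0.69,0,0,0,0],[0.214,-0.995,-0.69,0,0,0,0],[0.214,-0.995,-0.69,0,0,0,0]]]' >/dev/null;  python3 -m pendant '[[[0.214,-0.995,-0.69,0,0,0,0],[0.214,-0.995,-0.69,0,0,0,0],[0,0,0,0,0,-0.7,0],[0,0,0,0,0,-0.7,0],[0,0,0,0,0,0,0],[0,0,0,0,0,0,0],[0,0,0,0,0,0,0],[0,0,0,0,0,0,0]]]' >/dev/null; python3 -c "
from h import *
go(.458,-.0903,.04,11);news('wrist')
c=cap('wrist','w6.png');cv2.imwrite('pics/w6c.png',cv2.resize(c['frame'][60:260,200:460],None,fx=3,fy=3,interpolation=2))"
```

```text
t 32.7 tcp [ 0.4566 -0.0896  0.2958] rot [180.    0.   10.9] shift units [ 0.07  0.05 12.79] turn -0.03
2851 ctr [ 0.6609 -0.1121] sz [ 54. 174.] yaw -168.5 161.4 tab [ 0.6922 -0.1058]
3063 ctr [0.4588 0.2585] sz [102.  71.] yaw 6.4 6.4 tab [0.427  0.2549]
3040 ctr [0.4523 0.0727] sz [ 62. 110.] yaw -20.5 -20.9 tab [0.4223 0.0839]
2999 ctr [ 0.478  -0.0828] sz [104.  60.] yaw 9.9 9.2 tab [ 0.4465 -0.0883]
```

View pics/w6c.png

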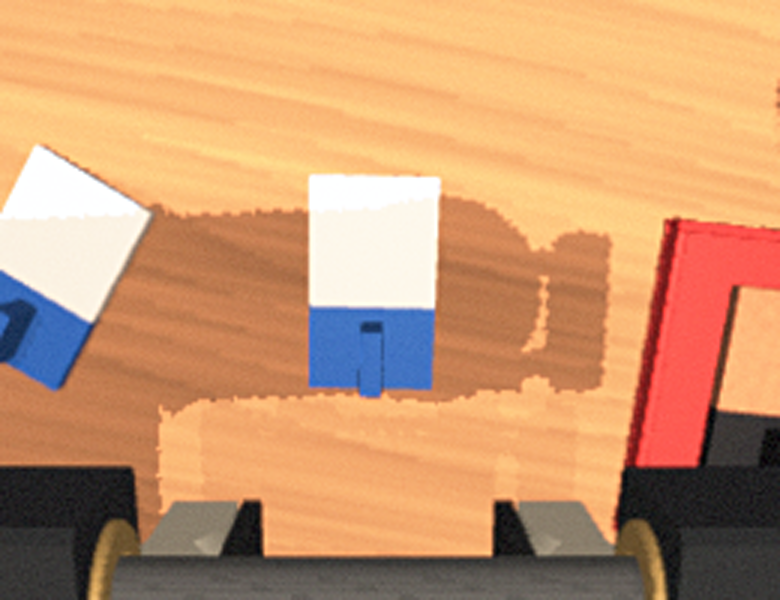

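```bash
python3 -c "
from h import *
c=cap('wrist');f=lambda P:np.array(P)/3.+[200,60]
Q=onplane(c,f([(309,175),(440,177),(432,389),(310,389)]),.012);print(Q.round(4),Q.mean(0))
T=onplane(c,f([(360,333),(382,333),(382,397),(358,397)]),.046);print(T.round(4),T.mean(0))
m=(Q[0]+Q[1]-Q[2]-Q[3])/2;print(np.degrees(np.arctan2(m[1],m[0])));go(.458,-.0903,.04,11)"
```

```text
[[ 0.5231 -0.0446  0.012 ]
 [ 0.5336 -0.1041  0.012 ]
 [ 0.4347 -0.1209  0.012 ]
 [ 0.4235 -0.0624  0.012 ]] [ 0.47872431 -0.08301414  0.012     ]
[[ 0.4605 -0.0809  0.046 ]
 [ 0.4624 -0.0905  0.046 ]
 [ 0.4339 -0.096   0.046 ]
 [ 0.4318 -0.0854  0.046 ]] [ 0.44714554 -0.08820819  0.046     ]
9.896578650392616
t 32.9 tcp [ 0.4566 -0.0896  0.2959] rot [-180.     0.    10.9] shift units [ 0.06  0.05 12.79] turn -0.03
```

```bash
python3 -m pendant '[[[-0.47,-0.15,0.9,0,0,0.25,0],[0,0,0.9,0,0,0,0],[0,0,0.9,0,0,0,0],[0,0,0.9,0,0,0,0],[0,0,0.9,0,0,0,0],[0,0,0.9,0,0,0,0],[0,0,0.9,0,0,0,0],[0,0,0.9,0,0,0,0]]]' 45 >/dev/null;  python3 -m pendant '[[[0,0,0.8,0,0,0,0],[0,0,0.8,0,0,0,0],[0,0,0.8,0,0,0,0],[0,0,0.8,0,0,0,0],[0,0,0.8,0,0,0,0],[0,0,0.8,0,0,0,0],[0,0,0.8,0,0,0,0],[0,0,0,0,0,0,0]]]'; python3 s.py;  python3 -m pendant '[[[0,0,0,0,0,0,-1],[0,0,0,0,0,0,-1],[0,0,0,0,0,0,-1],[0,0,0,0,0,0,-1],[0,0,0,0,0,0,-1],[0,0,0,0,0,0,-1],[0,0,0,0,0,0,-1],[0,0,0,0,0,0,-1]]]'; python3 s.py
```

```text
time_s: 34.45
tcp_pos: [0.4456, -0.0886, 0.0383]
eef_rot: [180.0, 0.2, 9.9]
contact_force: [-0.9, 0.4, 0.4]
gripper_width: 0.0435
gripper_force: 0.0
t 34.5 bay 0.4519 -0.0467 z 0.0383 w [ 0.4456 -0.0886  0.0383] yaw [180.    0.2   9.9] F [-0.9  0.4  0.4] M [-0.12  0.21  0.02] g 0.0435 0.0
time_s: 35.25
tcp_pos: [0.4471, -0.0883, 0.0404]
eef_rot: [180.0, -0.0, 9.9]
contact_force: [-0.5, 1.0, 6.5]
gripper_width: 0.0097
gripper_force: 45.0
t 35.2 bay 0.4534 -0.0462 z 0.0404 w [ 0.4471 -0.0883  0.0404] yaw [180.   -0.    9.9] F [-0.5  1.   6.5] M [ 0.18  0.67 -0.04] g 0.0097 45.0
```

```bash
python3 -m pendant '[[[0,0,-0.5,0,0,0,-1],[0,0,0,0,0,0.953,-1],[0,0,0,0,0,0.953,-1],[0,0,0,0,0,0.953,-1],[0,0,0,0,0,0.953,-1],[0.65,0.16,0,0,0,0,-1],[0.65,0.16,0,0,0,0,-1],[0.65,0.16,0,0,0,0,-1]]]' >/dev/null;  python3 -m pendant '[[[0.65,0.16,0,0,0,0,-1],[0.65,0.16,0,0,0,0,-1],[0.65,0.16,0,0,0,0,-1],[0.65,0.17,0,0,0,0,-1],[0,0,0.24,0,0,0,-1],[0,0,0.24,0,0,0,-1],[0,0,0,0,0,0,-1],[0,0,0,0,0,0,-1]]]'; python3 -c "
from h import *
st();c=cap('wrist','w7.png');cv2.imwrite('pics/w7c.png',cv2.resize(c['frame'][0:215,200:460],None,fx=2.7,fy=2.7,interpolation=2))"
```

```text
time_s: 36.85
tcp_pos: [0.5351, -0.1192, 0.0403]
eef_rot: [180.0, -0.0, -5.3]
contact_force: [0.7, -1.1, -0.3]
gripper_width: 0.01
gripper_force: 45.0
t 36.9 bay 0.5439 -0.0688 z 0.0403 w [ 0.5351 -0.1192  0.0403] yaw [180.   -0.   -5.3] F [ 0.7 -1.1 -0.3] M [-0.32 -0.08 -0.02] g 0.01 45.0
```

View pics/w7c.png

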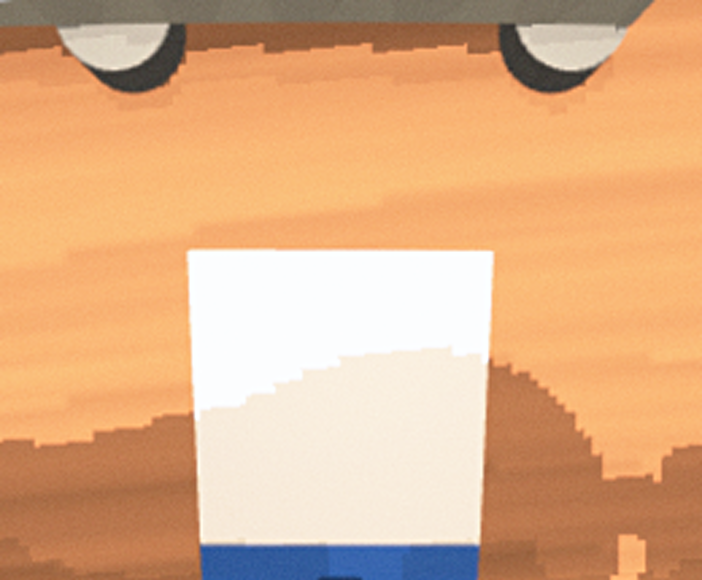

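```bash
python3 -m pendant '[[[0.5,0,0,0,0,0,-1],[0.5,0,0,0,0,0,-1],[0.5,0,0,0,0,0,-1],[0.4,0,0,0,0,0,-1],[0.4,0,0,0,0,0,-1],[0.4,0,0,0,0,0,-1],[0.4,0,0,0,0,0,-1],[0.4,0,0,0,0,0,-1]]]' >/dev/null;python3 s.py;  python3 -m pendant '[[[0.2,0,0,0,0,0,-1],[0.2,0,0,0,0,0,-1],[0.2,0,0,0,0,0,-1],[0.1,0,0,0,0,0,-1],[0.1,0,0,0,0,0,-1],[0.1,0,0,0,0,0,-1],[0,0,0,0,0,0,-1],[0,0,0,0,0,0,-1]]]'>/dev/null; python3 s.py
```

```text
t 37.7 bay 0.6146 -0.0689 z 0.0403 w [ 0.6055 -0.1259  0.0403] yaw [180.    0.   -5.3] F [-3.9  0.2  4.5] M [0.09 1.51 0.01] g 0.0096 45.0
t 38.5 bay 0.6326 -0.0687 z 0.0403 w [ 0.6235 -0.1274  0.0403] yaw [-1.8e+02 -1.0e-01 -5.3e+00] F [-1.1 -0.4  0.1] M [-0.3   0.39  0.04] g 0.0095 45.0
```

```bash
for i in 1 2 3; do python3 -m pendant '[[[0.08,0,0,0,0,0,-1],[0,0,0,0,0,0,-1],[0,0,0,0,0,0,-1],[0,0,0,0,0,0,-1],[0,0,0,0,0,0,-1],[0,0,0,0,0,0,-1],[0,0,0,0,0,0,-1],[0,0,0,0,0,0,-1]]]'>/dev/null; python3 s.py; done
```

```text
t 39.3 bay 0.6338 -0.0687 z 0.0403 w [ 0.6247 -0.1275  0.0403] yaw [-180.    -0.    -5.3] F [-0.9  0.2  0.4] M [-0.1   0.44  0.03] g 0.0095 45.0
t 40.1 bay 0.6341 -0.0688 z 0.0403 w [ 0.6249 -0.1276  0.0403] yaw [ 1.8e+02  1.0e-01 -5.3e+00] F [-5.7  1.6  4.6] M [0.52 2.1  0.08] g 0.0098 45.0
t 40.9 bay 0.6341 -0.0689 z 0.0403 w [ 0.6249 -0.1277  0.0403] yaw [180.    0.3  -5.4] F [-11.7   3.    9.3] M [1.19 3.78 0.05] g 0.0094 45.0
```

```bash
python3 -m pendant '[[[0,0,0,0,0,0,0],[0,0,0,0,0,0,0],[0,0,0,0,0,0,0],[0,0,-1,0,0,0,0],[0,0,-1,0,0,0,0],[0,0,-1,0,0,0,0],[0,0,-1,0,0,0,0],[0,0,-1,0,0,0,0]]]' >/dev/null;python3 s.py;  python3 -m pendant '[[[-0.97,-0.905,-0.8,0,0,0,0],[-0.97,-0.905,-0.8,0,0,0,0],[-0.97,-0.905,-0.8,0,0,0,0],[-0.97,-0.905,-0.8,0,0,0,0],[-0.97,-0.905,-0.8,0,0,0,0],[-0.97,-0.905,-0.8,0,0,0,0],[-0.97,-0.905,-0.8,0,0,0,0],[-0.97,-0.905,-0.8,0,0,0,0]]]'>/dev/null;   python3 -m pendant '[[[-0.97,-0.905,-0.8,0,0,0,0],[-0.97,-0.905,-0.8,0,0,0,0],[0,0,0,0,0,0,0],[0,0,0,0,0,0,0],[0,0,0,0,0,0,0],[0,0,0,0,0,0,0],[0,0,0,0,0,0,0],[0,0,0,0,0,0,0]]]'>/dev/null; python3 -c "
from h import *
st();news('wrist');c=cap('wrist','w8.png');a=c['frame'][0:230,150:530];cv2.imwrite('pics/w8c.png',cv2.resize(a,None,fx=2.1,fy=2.1,interpolation=2))"
```

```text
t 41.7 bay 0.6373 -0.0688 z 0.1412 w [ 0.6281 -0.1279  0.1412] yaw [-180.    -0.    -5.3] F [-0.4  0.5  0.6] M [-0.09  0.08  0.  ] g 0.0435 0.0
t 43.3 bay 0.4431 0.1118 z 0.2999 w [0.4515 0.07   0.2999] yaw [180.    0.   -5.4] F [ 0.7  0.4 -0.4] M [-0.06  0.17  0.  ] g 0.0437 0.0
2047 ctr [ 0.6335 -0.1197] sz [86. 55.] yaw -3.6 9.2 tab [ 0.6016 -0.1177]
2802 ctr [0.4539 0.073 ] sz [ 60. 106.] yaw -20.5 -21.0 tab [0.424  0.0842]
2765 ctr [0.4573 0.2589] sz [104.  65.] yaw 6.7 7.8 tab [0.4255 0.2552]
```

View pics/w8c.png

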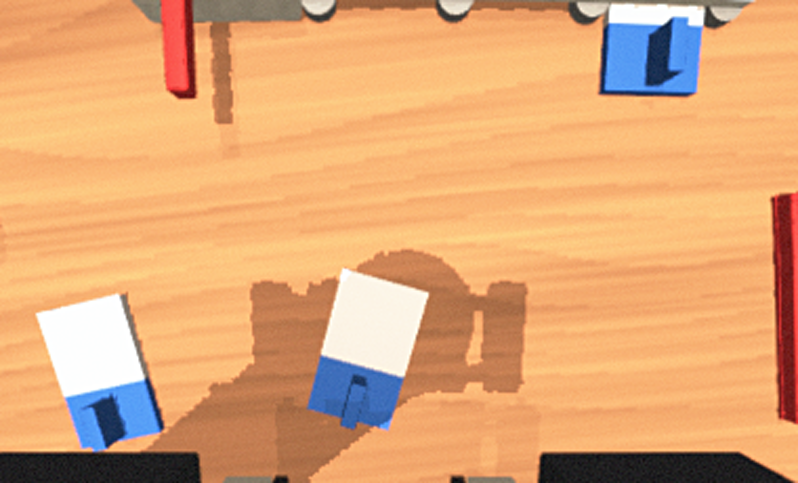

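```bash
python3 -c "
from h import *
c=cap('wrist');f=lambda P:np.array(P)/2.1+[150,0]
Q=onplane(c,f([(342,268),(429,294),(389,430),(309,408)]),.012);print(Q.round(4).tolist(),Q.mean(0))
m=(Q[0]+Q[1]-Q[2]-Q[3])/2;a=np.arctan2(m[1],m[0]);print(np.degrees(a))
t=Q.mean(0)[:2]-.032*np.array([np.cos(a),np.sin(a)]);print(t);go(*t,.04,np.degrees(a))
T=onplane(c,f([(354,378),(369,378),(358,426),(341,424)]),.046);print(T.mean(0))"
```

```text
[[0.5138, 0.0824, 0.012], [0.4912, 0.0256, 0.012], [0.3986, 0.0607, 0.012], [0.4199, 0.1156, 0.012]] [0.45586789 0.07108533 0.012     ]
-20.11797076628873
[0.42582032 0.08209187]
t 43.5 tcp [0.4515 0.0702 0.3002] rot [180.    0.   -5.3] shift units [-1.33 -0.48 13.01] turn 3.69
[0.42907231 0.08103206 0.046     ]
```

```bash
python3 -m pendant '[[[-0.63,-0.23,0.8,0,0,0,0],[-0.63,-0.23,0.8,0,0,0,0],[0,0,0.9,0,0,0.92,0],[0,0,0.9,0,0,0.92,0],[0,0,0.9,0,0,0.92,0],[0,0,0.9,0,0,0.92,0],[0,0,0.9,0,0,0,0],[0,0,0.9,0,0,0,0]]]' 45 >/dev/null;  python3 -m pendant '[[[0,0,0.85,0,0,0,0],[0,0,0.85,0,0,0,0],[0,0,0.85,0,0,0,0],[0,0,0.85,0,0,0,0],[0,0,0.85,0,0,0,0],[0,0,0.85,0,0,0,0],[0,0,0.85,0,0,0,0],[0,0,0,0,0,0,0]]]'; python3 s.py;  python3 -m pendant '[[[0,0,0,0,0,0,-1],[0,0,0,0,0,0,-1],[0,0,0,0,0,0,-1],[0,0,0,0,0,0,-1],[0,0,0,0,0,0,-1],[0,0,0,0,0,0,-1],[0,0,0,0,0,0,-1],[0,0,0,0,0,0,-1]]]' >/dev/null; python3 s.py
```

```text
time_s: 45.05
tcp_pos: [0.4261, 0.0811, 0.0397]
eef_rot: [179.8, 0.1, -20.1]
contact_force: [-1.1, -0.2, 0.5]
gripper_width: 0.0437
gripper_force: 0.0
t 45.0 bay 0.4166 0.1204 z 0.0397 w [0.4261 0.0811 0.0397] yaw [ 1.798e+02  1.000e-01 -2.010e+01] F [-1.1 -0.2  0.5] M [-0.15  0.23 -0.08] g 0.0437 0.0
t 45.9 bay 0.4179 0.1215 z 0.0418 w [0.4274 0.082  0.0418] yaw [-180.   -0.  -20.] F [-2.4  0.6  6.9] M [ 0.09  0.78 -0.02] g 0.01 45.0
```

```bash
python3 -m pendant '[[[0,0,-0.5,0,0,0,-1],[0,0,0,0,0,-0.916,-1],[0,0,0,0,0,-0.916,-1],[0,0,0,0,0,-0.916,-1],[0,0,0,0,0,-0.916,-1],[0.7625,0.66,0,0,0,0,-1],[0.7625,0.66,0,0,0,0,-1],[0.7625,0.66,0,0,0,0,-1]]]' >/dev/null;  python3 -m pendant '[[[0.7625,0.66,0,0,0,0,-1],[0.7625,0.66,0,0,0,0,-1],[0.7625,0.66,0,0,0,0,-1],[0.7625,0.66,0,0,0,0,-1],[0.7625,0.66,0,0,0,0,-1],[0,0,0.25,0,0,0,-1],[0,0,0.22,0,0,0,-1],[0,0,0,0,0,0,-1]]]'>/dev/null; python3 -c "
from h import *
st();c=cap('wrist','w9.png');cv2.imwrite('pics/w9c.png',cv2.resize(c['frame'][0:215,200:460],None,fx=2.7,fy=2.7,interpolation=2))"
```

```text
t 47.5 bay 0.5389 0.0157 z 0.0419 w [ 0.538  -0.0347  0.0419] yaw [180.    0.   -5.4] F [-0.6 -0.3 -2.1] M [-0.12  0.17 -0.03] g 0.0097 45.0
```

View pics/w9c.png

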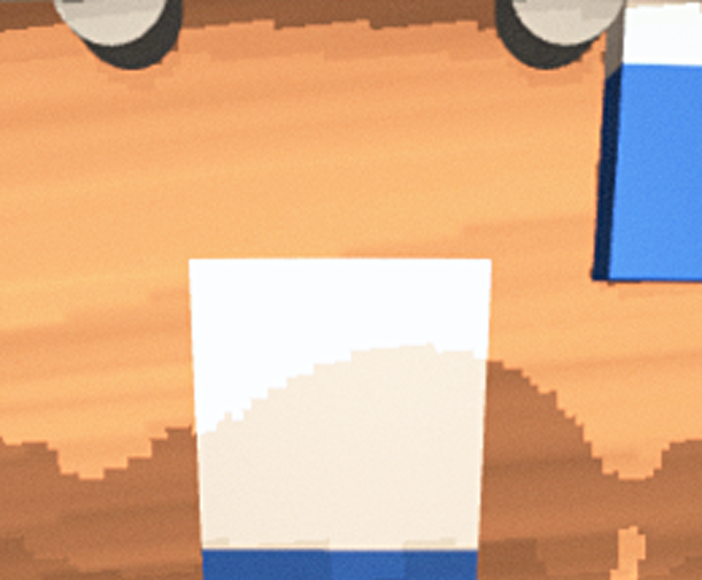

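```bash
python3 -m pendant '[[[0.5,0,0,0,0,0,-1],[0.5,0,0,0,0,0,-1],[0.5,0,0,0,0,0,-1],[0.5,0,0,0,0,0,-1],[0.5,0,0,0,0,0,-1],[0.5,0,0,0,0,0,-1],[0.5,0,0,0,0,0,-1],[0.4,0,0,0,0,0,-1]]]' >/dev/null;python3 s.py;  python3 -m pendant '[[[0.2,0,0,0,0,0,-1],[0.2,0,0,0,0,0,-1],[0.1,0,0,0,0,0,-1],[0.1,0,0,0,0,0,-1],[0,0,0,0,0,0,-1],[0,0,0,0,0,0,-1],[0,0,0,0,0,0,-1],[0,0,0,0,0,0,-1]]]'>/dev/null; python3 s.py;for i in 1 2 ; do python3 -m pendant '[[[0.08,0,0,0,0,0,-1],[0,0,0,0,0,0,-1],[0,0,0,0,0,0,-1],[0,0,0,0,0,0,-1],[0,0,0,0,0,0,-1],[0,0,0,0,0,0,-1],[0,0,0,0,0,0,-1],[0,0,0,0,0,0,-1]]]'>/dev/null; python3 s.py; done
```

```text
t 48.3 bay 0.6186 0.0155 z 0.0418 w [ 0.6173 -0.0422  0.0418] yaw [180.   -0.   -5.4] F [-2.1  0.3  1. ] M [ 0.01  0.84 -0.01] g 0.01 45.0
t 49.1 bay 0.6295 0.0156 z 0.042 w [ 0.6282 -0.0432  0.042 ] yaw [-180.    -0.    -5.4] F [ 0.5  0.5 -0.6] M [-0.16  0.22  0.04] g 0.0096 45.0
t 49.9 bay 0.6312 0.0156 z 0.042 w [ 0.6299 -0.0433  0.042 ] yaw [180.   -0.   -5.4] F [-0.3  0.3 -1.7] M [-0.16  0.19 -0.  ] g 0.0097 45.0
t 50.7 bay 0.6328 0.0156 z 0.042 w [ 0.6315 -0.0435  0.042 ] yaw [-180.    -0.    -5.4] F [-0.8  0.1 -2.3] M [-0.07  0.16  0.02] g 0.0096 45.0
```

```bash
for i in 1 2 3; do python3 -m pendant '[[[0.08,0,0,0,0,0,-1],[0,0,0,0,0,0,-1],[0,0,0,0,0,0,-1],[0,0,0,0,0,0,-1],[0,0,0,0,0,0,-1],[0,0,0,0,0,0,-1],[0,0,0,0,0,0,-1],[0,0,0,0,0,0,-1]]]'>/dev/null; python3 s.py; done
```

```text
t 51.5 bay 0.6344 0.0156 z 0.042 w [ 0.6331 -0.0436  0.042 ] yaw [-180.     0.    -5.4] F [-0.8  0.1 -1.8] M [-0.05  0.16  0.02] g 0.0095 45.0
t 52.3 bay 0.6356 0.0155 z 0.0419 w [ 0.6342 -0.0439  0.0419] yaw [180.    0.   -5.4] F [-4.7  0.6  0.8] M [-0.05  1.78  0.02] g 0.0098 45.0
t 53.1 bay 0.6356 0.0154 z 0.0418 w [ 0.6343 -0.0439  0.0418] yaw [180.    0.2  -5.4] F [-10.8   2.8   6.6] M [0.73 3.7  0.09] g 0.01 45.0
```

```bash
python3 -m pendant '[[[0,0,0,0,0,0,0],[0,0,0,0,0,0,0],[0,0,0,0,0,0,0],[0,0,-1,0,0,0,0],[0,0,-1,0,0,0,0],[0,0,-1,0,0,0,0],[0,0,-1,0,0,0,0],[0,0,-1,0,0,0,0]]]' >/dev/null;python3 s.py;  python3 -m pendant '[[[-0.633,-0.953,-0.53,0,0,0,0],[-0.633,-0.953,-0.53,0,0,0,0],[-0.633,-0.953,-0.53,0,0,0,0],[-0.633,-0.953,-0.53,0,0,0,0],[-0.633,-0.953,-0.53,0,0,0,0],[-0.633,-0.953,-0.53,0,0,0,0],[-0.633,-0.953,-0.53,0,0,0,0],[-0.633,-0.953,-0.53,0,0,0,0]]]'>/dev/null;   python3 -m pendant '[[[-0.633,-0.953,-0.53,0,0,0,0],[-0.633,-0.953,-0.53,0,0,0,0],[-0.633,-0.953,-0.53,0,0,0,0],[-0.633,-0.953,-0.53,0,0,0,0],[-0.633,-0.953,-0.53,0,0,0,0],[-0.633,-0.953,-0.53,0,0,0,0],[-0.633,-0.953,-0.53,0,0,0,0],[0,0,0,0,0,0,0]]]'>/dev/null; python3 -m pendant '[[[0,0,0,0,0,-1,0],[0,0,0,0,0,-1,0],[0,0,0,0,0,-1,0],[0,0,0,0,0,0,0],[0,0,0,0,0,0,0],[0,0,0,0,0,0,0],[0,0,0,0,0,0,0],[0,0,0,0,0,0,0]]]'>/dev/null; python3 -c "
from h import *
st();news('wrist');news('top');c=cap('wrist','w10.png')"
```

```text
t 53.9 bay 0.6382 0.0156 z 0.143 w [ 0.6369 -0.0439  0.143 ] yaw [-1.8e+02 -1.0e-01 -5.4e+00] F [ 0.7 -0.5  0.3] M [-0.05  0.14 -0.03] g 0.044 0.0
t 56.3 bay 0.4479 0.3016 z 0.301 w [0.4741 0.2585 0.301 ] yaw [-180.    -0.     6.6] F [-0.2 -0.1 -0.4] M [-0.12  0.2  -0.  ] g 0.044 0.0
9029 ctr [ 0.7058 -0.034 ] sz [297.  71.] yaw 85.1 79.4 tab [ 0.703  -0.0659]
1686 ctr [ 0.641  -0.0336] sz [82. 54.] yaw -4.9 7.8 tab [ 0.6091 -0.0309]
1677 ctr [ 0.632  -0.1296] sz [101.  53.] yaw -5.1 -3.4 tab [ 0.6002 -0.1267]
369 ctr [0.4555 0.2578] sz [91. 57.] yaw 6.6 7.7 tab [0.4238 0.2541]
```

```bash
python3 -m pendant '[[[-0.8,-0.04,0.8,0,0,0,0],[-0.8,-0.04,0.8,0,0,0,0],[-0.8,-0.03,0.8,0,0,0,0],[0,0,0.9,0,0,0,0],[0,0,0.9,0,0,0,0],[0,0,0.9,0,0,0,0],[0,0,0.9,0,0,0,0],[0,0,0,0,0,0,0]]]' 45 >/dev/null
python3 - <<'E'
from h import *
go(.426,.2551,.0405,6.6)
c=cap('wrist','w11.png');h=cv2.cvtColor(c['frame'],cv2.COLOR_BGR2HSV)
b=((h[...,0]>100)&(h[...,0]<125)&(h[...,1]>130)&(h[...,2]>60)).astype(np.uint8);n,l,s,ce=cv2.connectedComponentsWithStats(b);print([(list(map(int,s[i])),onplane(c,ce[i],.012).round(3).tolist()) for i in range(1,n) if s[i,4]>200])
w=((h[...,1]<60)&(h[...,2]>130)).astype(np.uint8);n,l,s,ce=cv2.connectedComponentsWithStats(w);print([(list(map(int,s[i])),onplane(c,ce[i],.012).round(3).tolist()) for i in range(1,n) if s[i,4]>400])
E
```

```text
t 57.2 tcp [0.425  0.2542 0.1789] rot [179.9   0.2   6.6] shift units [ 0.08 -0.06  6.92] turn -0.0
[([605, 0, 35, 45, 1177], [[0.629, -0.022, 0.012]]), ([295, 166, 57, 42, 2077], [[0.429, 0.257, 0.012]])]
[([31, 0, 87, 27, 1577], [[0.572, 0.513, 0.012]]), ([293, 104, 61, 70, 3724], [[0.48, 0.263, 0.012]]), ([0, 212, 79, 33, 503], [[0.342, 0.584, 0.012]]), ([33, 334, 404, 66, 17577], [[0.184, 0.324, 0.012]])]
```

```bash
python3 -m pendant '[[[0,-0.08,0.86,0,0,0,0],[0,0,0.86,0,0,0,0],[0,0,0.86,0,0,0,0],[0,0,0.86,0,0,0,0],[0,0,0.86,0,0,0,0],[0,0,0.86,0,0,0,0],[0,0,0.86,0,0,0,0],[0,0,0.4,0,0,0,0]]]' 45 >/dev/null; python3 s.py;  python3 -m pendant '[[[0,0,0,0,0,0,-1],[0,0,0,0,0,0,-1],[0,0,0,0,0,0,-1],[0,0,0,0,0,0,-1],[0,0,0,0,0,0,-1],[0,0,0,0,0,0,-1],[0,0,0,0,0,0,-1],[0,0,0,0,0,0,-1]]]' >/dev/null; python3 s.py
```

```text
t 58.1 bay 0.4003 0.2956 z 0.0523 w [0.4262 0.257  0.0523] yaw [180.    0.    6.6] F [0.2 0.2 0. ] M [-0.17  0.21 -0.03] g 0.0433 0.0
t 58.9 bay 0.4003 0.2956 z 0.0531 w [0.4261 0.257  0.0531] yaw [-180.    -0.     6.6] F [-2.6 -0.7  6.3] M [-0.37  0.69 -0.01] g 0.0095 45.0
```

```bash
python3 -m pendant '[[[0,0,-0.5,0,0,0,-1],[0,0,0,0,0,1,-1],[0,0,0,0,0,1,-1],[0,0,0,0,0,0.99,-1],[0.6,0.978,0,0,0,0,-1],[0.6,0.978,0,0,0,0,-1],[0.6,0.978,0,0,0,0,-1],[0.6,0.978,0,0,0,0,-1]]]' >/dev/null;  python3 -m pendant '[[[0.6,0.978,0,0,0,0,-1],[0.6,0.978,0,0,0,0,-1],[0.6,0.978,0,0,0,0,-1],[0.6,0.978,0,0,0,0,-1],[0.6,0.978,0,0,0,0,-1],[0.6,0.978,0,0,0,0,-1],[0.5,0,0,0,0,0,-1],[0.5,0,0,0,0,0,-1]]]'>/dev/null;python3 -m pendant '[[[0,0,0.25,0,0,0,-1],[0,0,0.23,0,0,0,-1],[0,0,0,0,0,0,-1],[0,0,0,0,0,0,-1],[0,0,0,0,0,0,-1],[0,0,0,0,0,0,-1],[0,0,0,0,0,0,-1],[0,0,0,0,0,0,-1]]]'>/dev/null
python3 - <<'E'
from h import *
st();c=cap('wrist','w12.png')
h=cv2.cvtColor(c['frame'],cv2.COLOR_BGR2HSV);w=((h[...,1]<60)&(h[...,2]>130)).astype(np.uint8);n,l,s,ce=cv2.connectedComponentsWithStats(w);print([list(map(int,s[i])) for i in range(1,n) if s[i,4]>100])
c9=cv2.imread('pics/w9.png');h=cv2.cvtColor(c9,cv2.COLOR_BGR2HSV);w=((h[...,1]<60)&(h[...,2]>130)).astype(np.uint8);n,l,s,ce=cv2.connectedComponentsWithStats(w);print([list(map(int,s[i])) for i in range(1,n) if s[i,4]>100])
E
```

```text
t 61.3 bay 0.54 0.1002 z 0.053 w [0.547  0.0494 0.053 ] yaw [-180.    -0.    -5.3] F [-2.4  2.9  4.6] M [1.16 0.94 0.03] g 0.0095 45.0
[[41, 0, 166, 17, 1900], [217, 0, 423, 15, 1911], [384, 9, 39, 17, 475], [227, 10, 38, 16, 465], [424, 10, 107, 26, 2181], [537, 15, 103, 28, 1885], [273, 94, 105, 102, 10245], [92, 259, 64, 10, 407], [529, 259, 32, 9, 198], [51, 362, 174, 24, 1884], [259, 367, 24, 30, 323], [369, 374, 23, 23, 314]]
[[0, 0, 14, 9, 113], [220, 0, 41, 17, 507], [390, 0, 154, 27, 2959], [62, 5, 37, 18, 473], [552, 5, 36, 18, 448], [270, 96, 112, 108, 11555], [530, 254, 33, 13, 348], [51, 350, 177, 36, 2760], [245, 353, 44, 44, 422], [369, 353, 38, 44, 434]]
```

```bash
python3 -m pendant '[[[0.5,0,0,0,0,0,-1],[0.5,0,0,0,0,0,-1],[0.5,0,0,0,0,0,-1],[0.5,0,0,0,0,0,-1],[0.5,0,0,0,0,0,-1],[0.5,0,0,0,0,0,-1],[0.5,0,0,0,0,0,-1],[0.4,0,0,0,0,0,-1]]]' >/dev/null;python3 s.py;  python3 -m pendant '[[[0.2,0,0,0,0,0,-1],[0.2,0,0,0,0,0,-1],[0.1,0,0,0,0,0,-1],[0.1,0,0,0,0,0,-1],[0,0,0,0,0,0,-1],[0,0,0,0,0,0,-1],[0,0,0,0,0,0,-1],[0,0,0,0,0,0,-1]]]'>/dev/null; python3 s.py;for i in 1 2 3 ; do python3 -m pendant '[[[0.08,0,0,0,0,0,-1],[0,0,0,0,0,0,-1],[0,0,0,0,0,0,-1],[0,0,0,0,0,0,-1],[0,0,0,0,0,0,-1],[0,0,0,0,0,0,-1],[0,0,0,0,0,0,-1],[0,0,0,0,0,0,-1]]]'>/dev/null; python3 s.py; done
```

```text
t 62.1 bay 0.6165 0.0991 z 0.0531 w [0.623  0.0412 0.0531] yaw [179.9   0.2  -5.4] F [-11.3   2.6  14.4] M [1.23 4.31 0.08] g 0.0094 45.0
t 63.0 bay 0.6283 0.0991 z 0.0531 w [0.6348 0.0401 0.0531] yaw [179.9   0.2  -5.4] F [-9.1  2.6 11.2] M [0.87 3.2  0.11] g 0.0096 45.0
t 63.8 bay 0.6299 0.0992 z 0.0531 w [0.6364 0.04   0.0531] yaw [179.9   0.2  -5.4] F [-9.   2.8 11.9] M [0.92 3.26 0.04] g 0.0098 45.0
t 64.5 bay 0.6315 0.0992 z 0.0531 w [0.638  0.0399 0.0531] yaw [179.9   0.2  -5.4] F [-9.1  3.1 10. ] M [0.92 3.28 0.01] g 0.0098 45.0
t 65.3 bay 0.6331 0.0992 z 0.0531 w [0.6396 0.0397 0.0531] yaw [179.9   0.2  -5.4] F [-8.2  3.1 11.1] M [0.97 3.27 0.07] g 0.0092 45.0
```

```bash
for i in 1 2 3 4; do python3 -m pendant '[[[0.08,0,-0.01,0,0,0,-1],[0,0,0,0,0,0,-1],[0,0,0,0,0,0,-1],[0,0,0,0,0,0,-1],[0,0,0,0,0,0,-1],[0,0,0,0,0,0,-1],[0,0,0,0,0,0,-1],[0,0,0,0,0,0,-1]]]'>/dev/null; python3 s.py; done
```

```text
t 66.2 bay 0.6337 0.0992 z 0.0531 w [0.6402 0.0397 0.0531] yaw [179.9   0.3  -5.4] F [-12.4   3.3  13.4] M [1.53 4.4  0.06] g 0.0097 45.0
t 67.0 bay 0.6338 0.0992 z 0.0531 w [0.6403 0.0397 0.0531] yaw [179.9   0.4  -5.4] F [-17.5   6.6  16.1] M [2.36 6.28 0.04] g 0.0096 45.0
t 67.8 bay 0.6338 0.0992 z 0.0531 w [0.6403 0.0396 0.0531] yaw [179.9   0.6  -5.4] F [-21.9   9.5  19.1] M [3.17 8.19 0.03] g 0.0098 45.0
t 68.5 bay 0.6339 0.0992 z 0.0531 w [0.6404 0.0396 0.0531] yaw [179.9   0.7  -5.4] F [-28.   11.   23.8] M [ 4.08 10.02 -0.02] g 0.0098 45.0
```

```bash
python3 -m pendant '[[[-0.2,0,0,0,0,0,-1],[0,0,0,0,0,0,-1],[0,0,0,0,0,0,0],[0,0,0,0,0,0,0],[0,0,0,0,0,0,0],[0,0,-1,0,0,0,0],[0,0,-1,0,0,0,0],[0,0,-1,0,0,0,0]]]' >/dev/null;python3 s.py; python3 -m pendant '[[[0,0,-1,0,0,0,0],[-0.9,0.7,-1,0,0,0,0],[-0.9,0.7,-1,0,0,0,0],[-0.9,0.7,-1,0,0,0,0],[-0.9,0.7,-1,0,0,0,0],[-0.9,0.7,-1,0,0,0,0],[-0.9,0.7,-1,0,0,0,0],[-0.9,0.7,-1,0,0,0,0]]]'>/dev/null;python3 -m pendant '[[[0,0,-1,0,0,0,0],[0,0,-0.5,0,0,0,0],[0,0,0,0,0,0,0],[0,0,0,0,0,0,0],[0,0,0,0,0,0,0],[0,0,0,0,0,0,0],[0,0,0,0,0,0,0],[0,0,0,0,0,0,0]]]'>/dev/null
python3 - <<'E'
from h import *
st();c=cap('wrist','w13.png');h=cv2.cvtColor(c['frame'],cv2.COLOR_BGR2HSV)
b=((h[...,0]>100)&(h[...,0]<125)&(h[...,1]>110)&(h[...,2]>40)).astype(np.uint8)
n,l,s,ce=cv2.connectedComponentsWithStats(b)
ca,sa=np.cos(YB),np.sin(YB)
for i in range(1,n):
    if s[i,4]<100 or s[i,1]>215: continue
    x,y,w,hh=map(int,s[i,:4]);
    v,u=np.nonzero(l==i);P=onplane(c,np.c_[u,v],.012)[:,:2]@np.array([[ca,-sa],[sa,ca]])
    print([x,y,w,hh],P.min(0).round(4),P.max(0).round(4))
red=((h[...,0]<8)|(h[...,0]>172))&(h[...,1]>170)&(h[...,2]>90);red[:,240:]=0;red[180:]=0
v,u=np.nonzero(red);P=onplane(c,np.c_[u,v],.093)[:,:2];k=P[:,0]<.67;k&=P[:,0]>.60
print(P.min(0),P.max(0),np.degrees(np.arctan(np.polyfit(P[k,0],P[k,1],1))),P[k].mean(0))
E
```

```text
t 69.3 bay 0.6375 0.0995 z 0.114 w [0.644  0.0396 0.114 ] yaw [180.    0.   -5.4] F [ 0.6  0.6 -0.2] M [-0.07  0.09 -0.02] g 0.0431 0.0
t 71.0 bay 0.5113 0.0018 z 0.3033 w [ 0.5093 -0.0459  0.3033] yaw [180.    0.   -5.3] F [-0.2 -0.5  0.5] M [-0.04  0.14  0.02] g 0.0441 0.0
[237, 20, 24, 25] [0.6825 0.0899] [0.7127 0.1203]
[304, 20, 22, 24] [0.6832 0.0029] [0.7118 0.031 ]
[370, 20, 23, 25] [ 0.6824 -0.0861] [ 0.7123 -0.0567]
[233, 65, 45, 31] [0.6164 0.069 ] [0.6559 0.1292]
[294, 65, 44, 31] [ 0.6163 -0.0135] [0.6555 0.0453]
[355, 65, 44, 31] [ 0.6164 -0.0975] [ 0.6559 -0.0379]
[0.61112872 0.1224896 ] [0.71450209 0.16247836] [-4.56481262 11.31550047] [0.64091059 0.14893076]
```

```bash
python3 -m pendant '[[[0.505,-0.94,0.6,0,0,0,0],[0.505,-0.94,0.6,0,0,0,0],[0.505,-0.94,0.6,0,0,0,0],[0.505,-0.94,0.6,0,0,0,0],[0.505,-0.94,0.6,0,0,0,0],[0.505,-0.94,0.6,0,0,0,0],[0.505,-0.94,0.6,0,0,0,0],[0.505,-0.94,0.6,0,0,0,0]]]' 25 >/dev/null; python3 -m pendant '[[[0.505,-0.94,0.6,0,0,0,0],[0.505,-0.94,0.6,0,0,0,0],[0.505,-0.94,0.6,0,0,0,0],[0,0,0,0,0,0,0],[0,0,0,0,0,0,0],[0,0,0,0,0,0,0],[0,0,0,0,0,0,0],[0,0,0,0,0,0,0]]]' >/dev/null; python3 -c "
from h import *
st();go(.639,.1492,.0857,-5.35)"
```

```text
t 72.6 bay 0.6225 0.2083 z 0.1724 w [0.6392 0.1493 0.1724] yaw [-180.    -0.    -5.4] F [-0.9 -0.5 -0.3] M [-0.09  0.14  0.01] g 0.0437 0.0
t 72.6 tcp [0.6392 0.1493 0.1724] rot [-180.    -0.    -5.4] shift units [-0.01  0.01  4.34] turn -0.01
```

```bash
python3 -m pendant '[[[0,0,0.87,0,0,0,0],[0,0,0.87,0,0,0,0],[0,0,0.87,0,0,0,0],[0,0,0.87,0,0,0,0],[0,0,0.87,0,0,0,0],[0,0,0,0,0,0,0],[0,0,0,0,0,0,-1],[0,0,0,0,0,0,-1]]]' 25 >/dev/null; python3 s.py; python3 -m pendant '[[[0,0,0,0,0,0,-1],[0,0,0,0,0,0,-1],[0,0,0,0,0,0,-1],[0,0,0,0,0,0,-1],[0,0,0,0,0,0,-1],[0,0,0,0,0,0,-1],[0,0,0,0,0,0,-1],[0,0,0,0,0,0,-1]]]' >/dev/null; python3 s.py
```

```text
t 73.4 bay 0.6232 0.2088 z 0.0862 w [0.6399 0.1498 0.0862] yaw [-1.799e+02 -1.000e-01 -5.300e+00] F [-0.3  0.1 -0.1] M [-0.12  0.23 -0.02] g 0.0331 0.0
t 74.2 bay 0.6228 0.2106 z 0.0856 w [0.6397 0.1516 0.0856] yaw [-1.798e+02 -1.000e-01 -5.300e+00] F [-1.9  6.5  2.3] M [2.47 0.77 0.02] g 0.0121 25.0
```

```bash
python3 -m pendant '[[[0,-0.11,0,0,0,0,-1],[0.0073,-0.2094,0,0,0,1,-1],[0.0073,-0.2094,0,0,0,1,-1],[0.0073,-0.2094,0,0,0,1,-1],[0.0073,-0.2094,0,0,0,1,-1],[0.0073,-0.2094,0,0,0,1,-1],[0.0073,-0.2094,0,0,0,1,-1],[0.0073,-0.2094,0,0,0,1,-1]]]'  >/dev/null; python3 -m pendant '[[[0.0073,-0.2094,0,0,0,1,-1],[0.0073,-0.2094,0,0,0,1,-1],[0.0073,-0.2094,0,0,0,1,-1],[0.0073,-0.2094,0,0,0,1,-1],[0.002,-0.052,0,0,0,0.25,-1],[0,0,0,0,0,0,-1],[0,0,0,0,0,0,-1],[0,0,0,0,0,0,-1]]]' >/dev/null
python3 - <<'E'
from h import *
st();s=r.get_state();d=s['tcp_pos'][:2]-np.array([.6994,.1460]);print(np.hypot(*d),np.degrees(np.arctan2(d[1],d[0])),'want',174.65-45)
E
```

```text
t 75.8 bay 0.6406 0.2538 z 0.0855 w [0.6614 0.193  0.0855] yaw [-179.9   -0.   -50.3] F [-0.   2.9  5.8] M [1.09 0.23 0.01] g 0.0119 25.0
0.06042106259344552 128.92524555302253 want 129.65
```

```bash
python3 -m pendant '[[[0,0,0,0,0,0,0],[0,0,0,0,0,0,0],[0,0,0,0,0,0,0],[0,0,0,0,0,0,0],[0,0,-0.5,0,0,0,0],[0,0,-1,0,0,0,0],[0,0,-1,0,0,0,0],[0,0,-1,0,0,0,0]]]'  >/dev/null; python3 -m pendant '[[[-0.5,0,-1,0,0,0,0],[-0.5,0,-1,0,0,0,0],[-0.5,0,-1,0,0,0,0],[-0.5,0,-1,0,0,0,0],[-0.5,0,-1,0,0,0,0],[-0.5,0,-1,0,0,0,0],[-0.5,0,0,0,0,0,0],[0,0,0,0,0,0,0]]]' >/dev/null
python3 - <<'E'
from h import *
st();c=cap('wrist','w14.png');h=cv2.cvtColor(c['frame'],cv2.COLOR_BGR2HSV)
red=((h[...,0]<8)|(h[...,0]>172))&(h[...,1]>170)&(h[...,2]>60);red[215:]=0
v,u=np.nonzero(red);P=onplane(c,np.c_[u,v],.093)[:,:2]
d=P-[.6994,.146];k=(np.hypot(*d.T)<.09)&(np.hypot(*d.T)>.025)
q=P[k];m=q.mean(0);w,V=np.linalg.eigh(np.cov((q-m).T));a=np.degrees(np.arctan2(V[1,1],V[0,1]))
print(k.sum(),m,'lever yaw',a%180,'want',174.65-45)
cv2.imwrite('pics/w14c.png',cv2.resize(c['frame'][0:240],None,fx=1.25,fy=1.25))
E
```

```text
t 77.4 bay 0.5899 0.3034 z 0.2759 w [0.6156 0.2471 0.2759] yaw [-179.9    0.   -50.3] F [ 0.2  0.4 -0.6] M [-0.05  0.2   0.  ] g 0.044 0.0
446 [0.65812094 0.19688191] lever yaw 128.8927137960247 want 129.65
```

View pics/w14c.png

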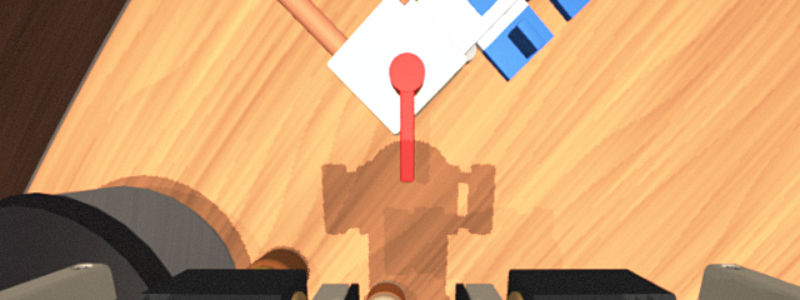

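```bash
python3 - <<'E'
from h import *
c=cap('top')
v,u=np.mgrid[178:228,383:447];P=xyz(c,np.c_[u.ravel(),v.ravel()]);A=c['frame'][178:228,383:447].reshape(-1,3).astype(int)
t=np.array([.468,-.333]);a=np.radians(5.3);L=(P[:,:2]-t)@np.array([[np.cos(a),-np.sin(a)],[np.sin(a),np.cos(a)]])
for n,y in (('R',-48),('L',45)):
    for x in (-45,-5,15,40):
        k=(abs(L[:,0]*1000-x)<5)&(abs(abs(L[:,1]*1000-y)-18)<5);print(n,x,k.sum(),np.median(P[k,2]).round(4),A[k].mean(0).round())
E
python3 -c "
from plant import r
print(r.close_job())"
```

```text
R -45 16 0.0176 [37. 40. 91.]
R -5 16 0.0179 [ 69. 102. 173.]
R 15 13 0.0204 [ 82. 128. 219.]
R 40 11 0.0173 [ 82. 127. 220.]
L -45 16 0.0155 [39. 41. 70.]
L -5 15 0.0189 [ 75. 115. 198.]
L 15 12 0.0182 [ 81. 128. 218.]
L 40 17 0.0193 [ 82. 127. 220.]
the job is handed in; nothing more can be done
None
```

The job is handed in: I shut the valve first, laid both spent cartridges flat, side by side, in the red tray, pushed all three new cartridges against the back stops of their bays, and left the valve half open (about 45 degrees by camera and tool readings), finishing at about 77 s of the 210 s; the judge's result was not shown.

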